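# Clamp a print roller in the V-block carving cradle

### The job

The wooden print roller is to be carved next. Take it from its rest and lay it gently in the two V-blocks of the metal cradle, slide it along them until its axle end is pressed snugly against the tip of the end stop without shifting the stop's rod, then swing the hinged strap over it and push the strap's knob down until the spring catch snaps over the strap end and holds. Do not ram the roller or force the strap, and leave the paint jars and the squeeze bottle where they stand.

Things in the scene. Friction and masses are not known exactly. Their poses are not given: they have to be found in the camera images.
- roller_center (a point): Centre of the plain beech print roller: round body 36 mm in diameter, 220 mm long, with an axle stub 12 mm in diameter and 12 mm long at each end (244 mm overall); 0.12 to 0.24 kg; both ends alike. x runs along its axis; it may be rolled about it to any angle. With an axle end at the stop the centre is 122 mm from there. It starts lying in the rest, its axis 39.5 mm above the table.
- rest: Low wooden rest, fixed to the table. Origin: centre of its underside; x along the roller lying in it (its centre up to 8 mm off along x). Base 170 x 64 x 8 mm; two notched bars at x = -60 and +60 mm, 18 mm long (x), 60 mm wide, 30 mm high. Between the bars only the 8 mm base lies below the roller.
- cradle: Metal carving cradle, fixed. Origin: on the table midway between its two V-blocks; x along the V axis, y towards the strap's hinge, z up. Aluminium plate 12 mm thick, x = -180 to +120 mm, 150 mm wide. V-blocks centred at x = -80 and +80 mm; between them only the plate lies below the roller. End stop at the -x end; strap and catch at the +x V-block.
- v_block (a point): Middle of the top of the cradle's +x V-block, 44 mm above the table, in the cradle's axes (the other V-block is 160 mm to -x). Dark steel blocks 36 mm long (x), 70 mm wide, 44 mm high, with a 90 degree V along x, 44 mm wide at the top, its bottom line 22 mm above the table.
- seat (a point): Point on the V axis midway between the V-blocks, 47.5 mm above the table, in the cradle's axes: the seated roller's axis passes through it along the cradle's x, and its top is 65.5 mm high.
- stop: End stop at the cradle's -x end; origin on the plate (12 mm high) at cradle x = -155 mm, cradle axes. Steel bracket 30 mm wide, 62 mm high (knob 76), holding a plain rod 10 mm in diameter on the V axis by a thumbscrew. The rod's flat tip (stop_tip) faces +x; it is set anywhere from cradle x = -132 to -108 mm: that is not measured but felt or seen. The rod slips under about 15 N.
- strap (a joint): Angle of the clamp strap's hinge, rad: 0 closed, level over the roller; grows as it opens; it starts leaning back a little beyond upright (1.57), towards the cradle's +y. Hard end at -0.03, 2 mm lower at the knob. Stiff hinge (0.11 N m): the strap stays where it is left; about 2 N at the knob, pushed along its arc, moves it. Down but not caught, the pad lifts it again.
- strap_hinge (a point): Middle of the hinge pin, 84 mm above the table, 48 mm to +y of the V axis at cradle x = +80 mm; pin along the cradle's x, lugs 39 mm wide overall. The strap is a steel bar 24 mm wide (x), 6 mm thick, 97 mm long from pin to rounded end; closed, it runs to the cradle's -y. This frame turns with it: own y from strap end to pin, own z up when closed.
- strap_knob (a point): Centre of the top of the black knob on the strap's upper side, 22 mm in diameter, 16 mm high; 66 mm from the pin along the strap and 19 mm above its mid-plane. Closed, it is 18 mm to -y of the V axis, 103 mm above the table. Pressing it down with roughly 10 to 15 N brings the strap home and snaps the catch. Its axes turn with the strap.
- pad: Sprung rubber pad under the strap, 18 mm in diameter, 48 mm from the pin; origin at the middle of its pressing face, axes as the strap's. It meets the roller's top when the strap is at about 0.06 rad and presses it with about 8 N when closed.
- catch (a joint): Angle of the spring catch, rad: 0 at rest; grows as it is pushed out to the cradle's -y. The strap end pushes it to about 0.1 in passing; it springs back above the strap end. Dark upright steel arm 20 mm wide at cradle x = +80, y = -54 mm, 105 mm high, ramp and nose towards the strap. Pushing its top outwards lets the strap go.
- catch_nose (a point): Edge of the catch's nose at the height of its flat underside, 87 mm above the table, at cradle x = +80, y = -45 mm: the strap end goes below it.
- jar_a: Glass paint jar with a dark lid, 48 mm in diameter, about 55 mm high, origin under its centre. Leave alone.
- jar_b: Clear paint jar with a white lid, 44 mm in diameter, about 60 mm high, origin under its centre. Leave alone.
- squeeze_bottle: White squeeze bottle with a pointed nozzle, 34 mm in diameter, 118 mm high, origin under its centre. Leave alone.
Mind the look-alikes: they are no part of the job. Of the things that look like the part that bears roller_center, the largest one is meant.

How it is judged:
By the outcome, as a careful person would: the job done as asked, in the order asked, and still so for the second after the job is handed in, with the robot touching nothing.
It also fails if it takes over 72 s, if anything falls off the work surface, if the arm or the gripper's body presses on something with over 40 N, if the wrist force passes 120 N, or if a joint passes its speed limit or range.

### The arm

A 7-joint arm with a two-finger parallel gripper is mounted at the origin on the work surface. World frame = base frame: x ahead of the robot, y to its left, z up, the work surface at z = 0. Lengths are in m, angles in rad, forces in N, time in s.
With the tool pointing down it reaches from about 0.4 to 0.85 m from the base axis. Payload 10.4 kg.
Tool frame: the origin (TCP) lies midway between the tips of the shut fingers; the grasp point (between the pads) lies manip.grip_depth behind it (manip.grip_depth is the distance from the TCP to the grasp point, in m); z points along the fingers, x is the direction in which the jaws open and shut, and the axes are right-handed (so a half turn about z gives the same grasp; the last joint's range is limited). The gripper opens to 85 mm and grips with 20 to 120 N. Pads are 22 mm wide; open, the fingers measure 114 mm over their backs; the gripper's body (76 mm by 85 mm) begins 54 mm behind the grasp point. The pads swing forward as they close: fully open they stand 13 mm farther back than shut.
Start: joints at [-1.172, 0.332, -0.065, 1.46, 0.022, 1.35, -0.088], TCP at [0.256, 0.57, 0.231] pointing down, gripper open.
Joint ranges: [-2.6, 2.6], [-0.5, 2.12], [-1.47, 1.34], [0.16, 2.42], [-1.27, 4.41], [0.06, 2.06], [-2.6, 2.6]. Speed limits (rad/s): [2.22, 2.22, 2.79, 2.79, 3.14, 3.14, 3.14].

### API

Orientations are given as a unit quaternion [x, y, z, w].
In Python, from workcell import manip gives the robot as it stands. The module is installed in compiled form; this text tells all that it offers.
- The arm moves only by the tool send_rows, never from a script. Its argument "steps" is a list of rows, each a list of 2 entries, a list of its own where there are three numbers: the shift along the tool's x, y, z in m, then the turn about the tool's z in rad. In form: [[[x, y, z], spin], ...]. A call has exactly 8 rows; each row is the pose to reach, as a shift and turn from the pose commanded when the call began, along the tool's axes at that moment; what a row does not reach only later rows make up. A row lasts 1/8 s, in which the tool goes at most 62.5 mm and 10.7 degrees, less where a joint would pass 70% of its speed; a pose out of reach is approached as far as the arm can. A call with a gripper value outside its range is refused whole. "hand" is the opening, from 0 (shut) to 1 (fully open), set as the call begins (left out, the last holds). The fingers move at their own pace and stop on an object; "force" is the grip in N (left out, the last holds). Time passes only in rows, so rows that repeat a pose let the fingers close, or fill a call up. It gives the time, the measured TCP pose, the force and the opening at its end, in the units of the state.
- manip.get_obs(): the state, without advancing time (a new reading comes with each control period).
- manip.camera(name): name is "scene" or "side" or "wrist"; returns (picture, depth): 384x512x3 uint8, red, green, blue; 384x512 float32, m along the optical axis (not along the pixel's ray), 0 where there is no reading.
- manip.camera_info(name): a dict with "intrinsics" (3x3 intrinsics, pixels), "pose" (4x4, takes a point from camera to world coordinates); the wrist camera has in their place "T_tool_cam" (4x4, takes a point from camera to tool coordinates, whose origin is the TCP and whose axes are the tool frame's). Camera axes: x right, y up, looking along -z (the intrinsics and any distortion apply to the point x, -y, -z); pixel columns grow to the right and rows downward; lengths in m; the calibration is good to about 2 mm. The wrist camera is an equidistant fisheye: a pixel r from the principal point sees the ray r / f radians off the axis. A picture is of the moment at which its call begins: read the wrist's pose just before it. camera_info takes no time and is no camera call.
- manip.hand_in(): hands the job in, once; it reports no verdict.
The state is a dict: "clock": time; "joint_pos": joint angles; "joint_velocities": joint speeds; "tau": joint torques, N m; "position": TCP position; "ee_rot": TCP orientation; "ft_force": force on the tool from outside, world axes, zero at the start; "torque": the same for the moment, N m; "grip_width": opening from 0.0 (shut) to 1.0 (fully open).
Only numpy, scipy, OpenCV 4.12 (cv2) and the standard library are available. Lean on these libraries where they do the work, as an engineer would, in place of code of your own. Each camera call takes 0.05 s, during which the arm holds its last target.

## Working session

There is one attempt and no reset: what is moved stays moved. The work goes in short steps, Python scripts to look and compute and a tool call to move; the robot and the scene stay as the last step left them, time stands still between calls to the robot, and variables do not carry over. Pictures are saved under pics/ and viewed, and the job is handed in when it is done.

Besides the shell and the picture viewer there is one more tool, called after "Call:" as name([rows], argument=value, ...), one row to a line, values as JSON. send_rows: Moves the arm, as the interface text tells. Its arguments: {"type":"object","properties":{"steps":{"type":"array"},"hand":{"type":"number"},"force":{"type":"number"}},"required":["steps"]}

```bash
mkdir -p pics; ls; python3 - <<'E'
from workcell import manip
import cv2, numpy as np, pickle
o=manip.get_obs(); print(o); print(manip.grip_depth)
d={}
for n in ["scene","side","wrist"]:
    p,z=manip.camera(n); i=manip.camera_info(n); d[n]=(p,z,i,manip.get_obs())
    cv2.imwrite(f"pics/{n}0.png",cv2.cvtColor(p,cv2.COLOR_RGB2BGR)); print(n,i)
pickle.dump(d,open("c0.pkl","wb"))
E
```

```text
pics
{'clock': 0.0, 'joint_pos': array([-1.17159303,  0.33288832, -0.06470258,  1.4609403 ,  0.02158816,
        1.34993148, -0.08847265]), 'joint_velocities': array([-0.00168053, -0.00154327, -0.00016079,  0.00089208, -0.00029663,
        0.00104483,  0.00070822]), 'tau': array([-2.42838769e-04, -6.25447369e+01,  4.88630659e-02, -3.91602480e+01,
        1.62082678e-02,  1.01179158e-02,  5.89277533e-06]), 'position': array([0.25572133, 0.56986649, 0.23050616]), 'ee_rot': array([ 8.39452697e-01,  5.43432265e-01, -6.02076018e-04,  4.23689012e-04]), 'ft_force': array([-1.11846276,  1.38749824, -0.16703252]), 'torque': array([ 0.02309315, -0.00101632,  0.00261395]), 'grip_width': 1.0037964647078477}
0.0187
scene {'intrinsics': array([[412.24477059,   0.        , 256.42724644],
       [  0.        , 412.24477059, 187.11265416],
       [  0.        ,   0.        ,   1.        ]]), 'pose': array([[ 0.61718089, -0.60404748,  0.50419678,  1.2666463 ],
       [ 0.78675067,  0.46518582, -0.40574072, -0.57918577],
       [ 0.01054146,  0.64709257,  0.76233856,  1.17745064],
       [ 0.        , 
[... 302 characters left out ...]
756,  0.31349589, -0.61299699, -0.86924686],
       [-0.02307092,  0.87876001,  0.47670596,  0.77844434],
       [ 0.        ,  0.        ,  0.        ,  1.        ]])}
wrist {'intrinsics': array([[297.31863964,   0.        , 252.26889985],
       [  0.        , 297.31863964, 188.00093342],
       [  0.        ,   0.        ,   1.        ]]), 'T_tool_cam': array([[ 9.99999907e-01, -2.30871169e-04,  3.63964626e-04,
        -2.72767484e-04],
       [-1.19288562e-04, -9.59703525e-01, -2.81014464e-01,
        -7.23975565e-02],
       [ 4.14176273e-04,  2.81014394e-01, -9.59703464e-01,
        -1.42281050e-01],
       [ 0.00000000e+00,  0.00000000e+00,  0.00000000e+00,
         1.00000000e+00]])}
```

View pics/scene0.png

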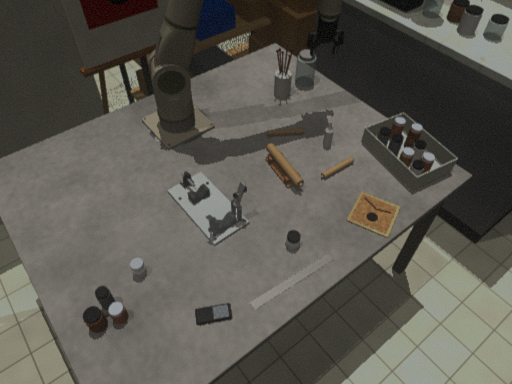

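View pics/side0.png

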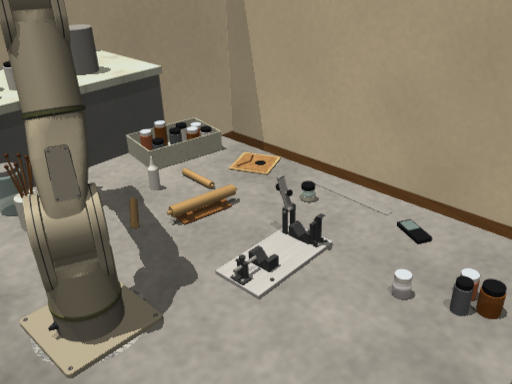

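View pics/wrist0.png

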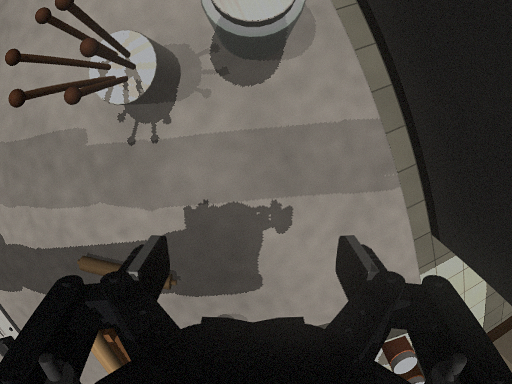

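The scene image shows three wooden rods: (285,165), large and lying on a rest, and smaller ones at (337,168) and (285,132), lying on the table. The one at (285,165) is the largest and sits in a rest, so it fits the description. I'll confirm it in a crop and measure.

```bash
cat > h.py <<'E'
import numpy as np, cv2, pickle
def cloud(z,i):
    K=i["intrinsics"];T=i["pose"]
    v,u=np.mgrid[0:z.shape[0],0:z.shape[1]]
    x=(u-K[0,2])/K[0,0]*z; y=(v-K[1,2])/K[1,1]*z
    P=np.stack([x,-y,-z,np.ones_like(z)],-1)@T.T
    P=P[...,:3]; P[z<=0]=np.nan
    return P
def proj(p,i):
    T=np.linalg.inv(i["pose"]);q=T[:3,:3]@np.asarray(p)+T[:3,3];K=i["intrinsics"]
    return K[0,0]*q[0]/-q[2]+K[0,2], K[1,1]*-q[1]/-q[2]+K[1,2]
E
python3 - <<'E'
from h import *
d=pickle.load(open("c0.pkl","rb"))
p,z,i,_=d["scene"]; a=cv2.resize(p[115:250,155:365],None,fx=3.8,fy=3.8,interpolation=cv2.INTER_CUBIC)
cv2.imwrite("pics/s_crop.png",a[...,::-1])
p,z,i,_=d["side"]; a=cv2.resize(p[140:300,120:340],None,fx=3.6,fy=3.6,interpolation=cv2.INTER_CUBIC)
cv2.imwrite("pics/d_crop.png",a[...,::-1])
# height map top view, combined
for n,box in (("scene",0),("side",0)):
    P=cloud(d[n][1],d[n][2])
    m=(P[...,2]>-0.02)&(P[...,2]<0.02)&(P[...,0]>0.3)&(P[...,0]<0.9)&(abs(P[...,1])<0.4)
    print(n,"table z",np.nanmedian(P[m][:,2]),m.sum())
    for q in ([(285,165),(337,168),(285,132),(293,240),(205,205),(240,195),(187,182),(328,135),(137,267)] if n=="scene" else [(203,200),(198,178),(134,212),(308,192),(287,195),(258,258),(153,178)]):
        print(q,P[q[1],q[0]].round(3))
E
```

```text
scene table z -0.00010416383738076629 29806
(285, 165) [0.503 0.172 0.053]
(337, 168) [0.615 0.34  0.022]
(285, 132) [0.333 0.32  0.016]
(293, 240) [ 0.771 -0.025  0.053]
(205, 205) [ 0.451 -0.157  0.014]
(240, 195) [ 0.569 -0.086  0.132]
(187, 182) [ 0.336 -0.158  0.035]
(328, 135) [nan nan nan]
(137, 267) [ 0.557 -0.469  0.061]
side table z 0.0012428726780221444 26778
(203, 200) [0.474 0.163 0.049]
(198, 178) [0.602 0.343 0.015]
(134, 212) [0.315 0.297 0.026]
(308, 192) [ 0.743 -0.025  0.034]
(287, 195) [ 0.567 -0.089  0.12 ]
(258, 258) [ 0.393 -0.142  0.027]
(153, 178) [0.468 0.409 0.045]
```

View pics/s_crop.png

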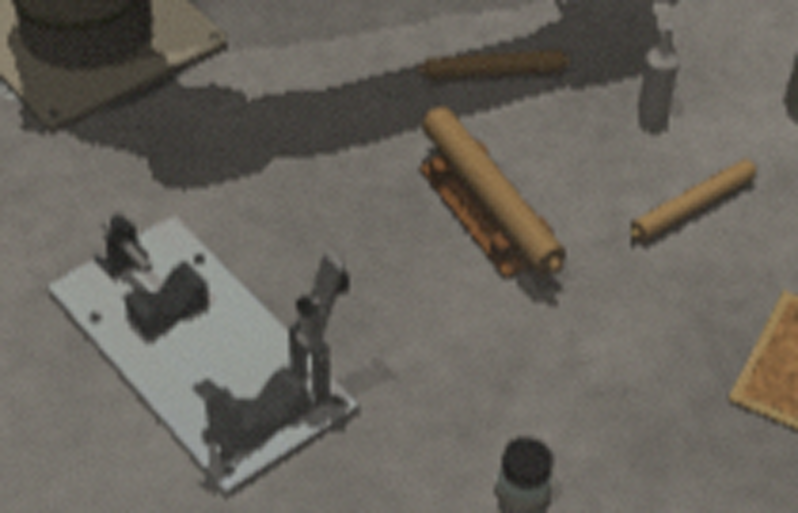

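View pics/d_crop.png

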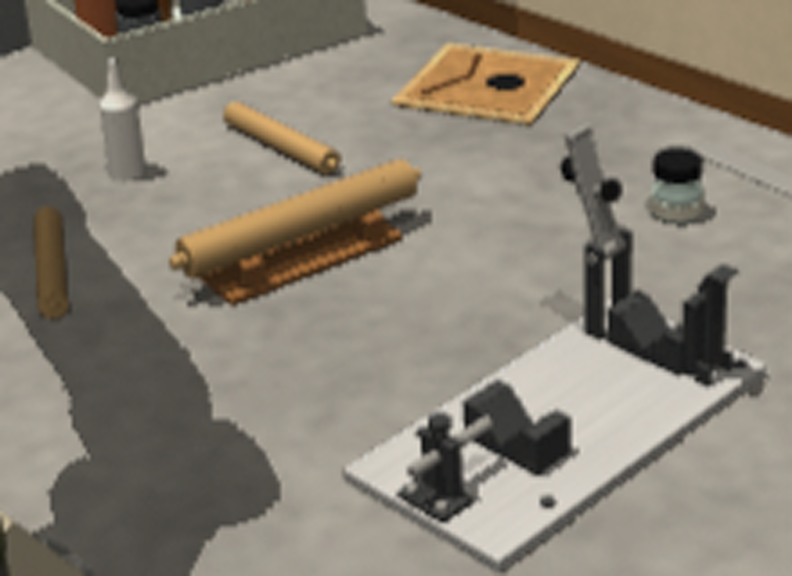

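The crops confirm it. The large roller lies in its rest, and the small one at (337,168) and the dark one at (285,132) are loose on the table. The cradle's stop points towards the robot and the strap is at the far end. Next I'll fit the poses.

```bash
cat > fit.py <<'E'
from h import *
from scipy.optimize import least_squares
d=pickle.load(open("c0.pkl","rb"))
def cyl(P, x0):
    # x0: cx,cy,yaw ; z axis .0395
    def res(q):
        n=np.array([-np.sin(q[2]),np.cos(q[2])])
        l=(P[:,:2]-q[:2])@n
        return np.hypot(l,P[:,2]-q[3])-0.018
    r=least_squares(res,[*x0,0.0395],loss="soft_l1",f_scale=0.002)
    q=r.x; a=np.array([np.cos(q[2]),np.sin(q[2])])
    ok=abs(res(q))<0.004
    t=(P[:,:2]-q[:2])@a
    return q,ok,t,a
for n in ("scene","side"):
    P=cloud(d[n][1],d[n][2]);
    img=d[n][0]; hsv=cv2.cvtColor(img,cv2.COLOR_RGB2HSV)
    c=np.array([0.49,0.17])
    m=(np.hypot(P[...,0]-c[0],P[...,1]-c[1])<0.17)&(P[...,2]>0.036)&(P[...,2]<0.075)
    Q=P[m]; print(n,len(Q))
    u,s,vt=np.linalg.svd(Q[:,:2]-Q[:,:2].mean(0)); yaw=np.arctan2(vt[0,1],vt[0,0])
    q,ok,t,a=cyl(Q,[*Q[:,:2].mean(0),yaw])
    q,ok,t,a=cyl(Q[ok],q[:3]); 
    lo,hi=np.percentile(t,[0.5,99.5]); print("roller q",q.round(4),"span",lo,hi,"center",(q[:2]+a*(lo+hi)/2).round(4), "len",hi-lo,t.min(),t.max())
    # plate
    c=np.array([0.45,-0.15])
    mt=(np.hypot(P[...,0]-c[0],P[...,1]-c[1])<0.22)
    pm=mt&(P[...,2]>0.007)&(P[...,2]<0.11)
    S=P[pm][:,:2].astype(np.float32)
    pm2=mt&(abs(P[...,2]-0.012)<0.0035)&(hsv[...,2]>110)
    S2=P[pm2][:,:2].astype(np.float32)
    r=cv2.minAreaRect(S2); print("plate",len(S2),r, cv2.boxPoints(r).round(3).tolist(), "z",np.median(P[pm2][:,2]))
E
python3 fit.py
```

```text
scene 464
roller q [-7.1926  1.4167 -0.1597  0.0386] span 7.670933780507633 7.890888156214739 center [0.4894 0.1796] len 0.21995437570710585 7.670345621335035 7.892387742837726
plate 1425 ((0.45274707674980164, -0.15046784281730652), (0.26417773962020874, 0.33102041482925415), 63.10747146606445) [[0.24500000476837158, -0.19300000369548798], [0.5410000085830688, -0.34299999475479126], [0.6600000262260437, -0.1080000028014183], [0.36500000953674316, 0.041999999433755875]] z 0.01151789964091976
side 703
roller q [-0.2608  0.2983  2.9833  0.0395] span -0.8638843616653521 -0.6460982416349923 center [0.4848 0.1793] len 0.2177861200303598 -0.8653980003581057 -0.6458178813086617
plate 2425 ((0.4509934186935425, -0.15175233781337738), (0.3035986125469208, 0.1553170084953308), 1.1112291812896729) [[0.2980000078678131, -0.07699999958276749], [0.3009999990463257, -0.23199999332427979], [0.6039999723434448, -0.22599999606609344], [0.6010000109672546, -0.07100000232458115]] z 0.012494828409655323
```

```bash
cat >> h.py <<'E'
from scipy.spatial.transform import Rotation as Ro
def move(target,yaw,p=None,q=None):
    """shift in tool axes & spin to reach world TCP target w/ tool-x heading yaw (tool down)"""
    from workcell import manip
    o=manip.get_obs()
    p=o["position"] if p is None else np.asarray(p); R=Ro.from_quat(o["ee_rot"] if q is None else q).as_matrix()
    s=R.T@(np.asarray(target)-p)
    cur=np.arctan2(R[1,0],R[0,0]); sp=-(yaw-cur); sp=(sp+np.pi)%(2*np.pi)-np.pi
    print("shift",s.round(4),"spin",round(sp,4),"dist",np.linalg.norm(s).round(4))
E
python3 -c "
from h import *
move([.44,.09,.27],np.pi/2)"
```

```text
shift [-0.3625  0.3646 -0.0389] spin -0.4217 dist 0.5156
```

Call:
send_rows([
  [[-0.04, 0.04, -0.005], -0.06],
  [[-0.09, 0.09, -0.01], -0.12],
  [[-0.135, 0.135, -0.015], -0.18],
  [[-0.18, 0.18, -0.02], -0.24],
  [[-0.225, 0.225, -0.025], -0.3],
  [[-0.27, 0.27, -0.03], -0.36],
  [[-0.32, 0.32, -0.035], -0.42],
  [[-0.362, 0.364, -0.039], -0.42],
], hand=1)

```text
clock: 1.15
position: [0.4324, 0.108, 0.2691]
ee_rot: [0.707, 0.707, 0.0, -0.0]
ft_force: [0.9, 0.9, 0.5]
grip_width: 1.0
```

```bash
cat > snap.py <<'E'
import sys
from h import *
from workcell import manip
tag=sys.argv[1]; d={}
for n in sys.argv[2:]:
    o=manip.get_obs(); p,z=manip.camera(n); d[n]=(p,z,manip.camera_info(n),o)
    cv2.imwrite(f"pics/{n}_{tag}.png",p[...,::-1])
pickle.dump(d,open(f"c_{tag}.pkl","wb"))
o=manip.get_obs(); print({k:np.round(o[k],4).tolist() for k in("clock","position","ee_rot","ft_force","grip_width","joint_pos")})
E
python3 snap.py a wrist
```

```text
{'clock': 1.2, 'position': [0.4352, 0.0998, 0.2699], 'ee_rot': [0.7109, 0.7033, 0.0003, 0.0011], 'ft_force': [1.9349, -8.0635, 0.5166], 'grip_width': 1.0004, 'joint_pos': [-0.6703, -0.1084, 0.3181, 1.8595, 0.0363, 1.3838, 1.1995]}
```

View pics/wrist_a.png

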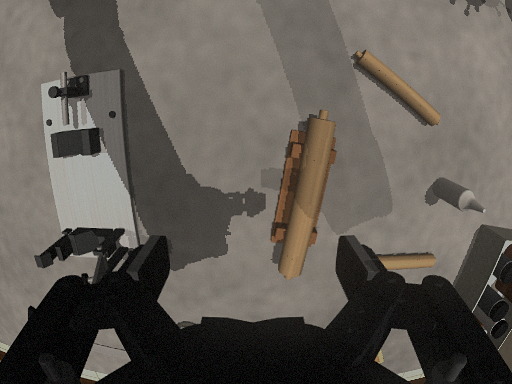

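The wrist image shows the roller from (323,113) to (290,275) and the cradle at left: stop (68,90), V-block (77,142), strap block (80,240).

```bash
cat >> h.py <<'E'
def wcloud(z,i,o):
    K=i["intrinsics"]; v,u=np.mgrid[0:z.shape[0],0:z.shape[1]]
    a=(u-K[0,2])/K[0,0]; b=(v-K[1,2])/K[1,1]; r=np.hypot(a,b)+1e-9
    s=np.tan(r)/r*z
    P=np.stack([a*s,-b*s,-z,np.ones_like(z)],-1)@i["T_tool_cam"].T
    P=P[...,:3]@Ro.from_quat(o["ee_rot"]).as_matrix().T+o["position"]; P[z<=0]=np.nan
    return P
def wproj(p,i,o):
    q=Ro.from_quat(o["ee_rot"]).as_matrix().T@(np.asarray(p)-o["position"])
    q=np.linalg.inv(i["T_tool_cam"])@np.append(q,1); x,y,z=q[0],-q[1],-q[2]
    h=np.hypot(x,y); t=np.arctan2(h,z); K=i["intrinsics"]
    return K[0,2]+K[0,0]*t*x/h, K[1,2]+K[1,1]*t*y/h
def fitroller(P,c,rad=0.17,zax=0.0395):
    from scipy.optimize import least_squares
    m=(np.hypot(P[...,0]-c[0],P[...,1]-c[1])<rad)&(P[...,2]>zax-0.002)&(P[...,2]<zax+0.03)
    Q=P[m]; vt=np.linalg.svd(Q[:,:2]-Q[:,:2].mean(0))[2]; yaw=np.arctan2(vt[0,1],vt[0,0])
    if np.cos(yaw)<0: yaw+=np.pi
    m0=Q[:,:2].mean(0)
    def res(q,Q=Q):
        n=np.array([-np.sin(q[1]),np.cos(q[1])]); l=(Q[:,:2]-m0)@n-q[0]
        return np.hypot(l,Q[:,2]-q[2])-0.018
    q=least_squares(res,[0,yaw,zax],loss="soft_l1",f_scale=0.001).x
    Q=Q[abs(res(q))<0.003]; q=least_squares(lambda w:res(w,Q),q).x
    a=np.array([np.cos(q[1]),np.sin(q[1])]); n=np.array([-a[1],a[0]]); t=(Q[:,:2]-m0)@a
    lo,hi=np.percentile(t,[.3,99.7]); c=m0+n*q[0]+a*(lo+hi)/2
    print("roller c",c.round(4),"yaw",((q[1]+np.pi/2)%np.pi-np.pi/2).round(4),"z",q[2].round(4),"len",(hi-lo).round(4),"n",len(Q),"rms",np.sqrt(np.mean(res(q,Q)**2)).round(5))
def fitplate(P,c=(0.45,-0.15),rad=0.2):
    m=(np.hypot(P[...,0]-c[0],P[...,1]-c[1])<rad)&(abs(P[...,2]-0.012)<0.004)
    m=cv2.morphologyEx(m.astype(np.uint8),cv2.MORPH_OPEN,np.ones((3,3)))
    k,l,s,_=cv2.connectedComponentsWithStats(m); j=1+np.argmax(s[1:,4])
    S=P[l==j]; r=cv2.minAreaRect(S[:,:2].astype(np.float32)); print("plate",r,"z",np.median(S[:,2]).round(4),len(S))
E
python3 - <<'E'
from h import *
d=pickle.load(open("c_a.pkl","rb")); p,z,i,o=d["wrist"]
print(o["clock"],o["position"],o["joint_velocities"].round(2))
P=wcloud(z,i,o)
m=(abs(P[...,2])<.01); print("table",np.nanmedian(P[m][:,2]))
fitroller(P,(.487,.18)); fitplate(P)
d=pickle.load(open("c0.pkl","rb"))
for n in("scene","side"):
    P=cloud(d[n][1],d[n][2]); print(n); fitroller(P,(.487,.18)); fitplate(P)
E
```

```text
1.15 [0.43239636 0.10796466 0.2691372 ] [ 0.47  0.02  0.62 -0.1   0.06  0.07  1.05]
table -0.00030135127468922107
roller c [0.4861 0.1794] yaw -0.1595 z 0.0388 len 0.218 n 4178 rms 0.00066
plate ((0.4508579969406128, -0.1510356068611145), (0.29829421639442444, 0.15128657221794128), 0.7967414259910583) z 0.0118 10381
scene
roller c [0.4894 0.1795] yaw -0.1575 z 0.0385 len 0.22 n 346 rms 0.0015
plate ((0.4202718734741211, -0.1532224416732788), (0.23109643161296844, 0.15037991106510162), 0.25432512164115906) z 0.0114 948
side
roller c [0.4851 0.1792] yaw -0.1586 z 0.0395 len 0.2186 n 512 rms 0.00156
plate ((0.44884634017944336, -0.15179398655891418), (0.2983222007751465, 0.1553170084953308), 1.1112291812896729) z 0.0126 2273
```

```bash
python3 - <<'E'
from h import *
d=pickle.load(open("c_a.pkl","rb")); p,z,i,o=d["wrist"]; P=wcloud(z,i,o)
# cradle frame
def rep(P,ox=.4808,oy=-.1506,yaw=.014):
    c,s=np.cos(yaw),np.sin(yaw); X=P[...,0]-ox;Y=P[...,1]-oy
    return np.stack([c*X+s*Y,-s*X+c*Y,P[...,2]],-1)
C=rep(P)
m=(abs(C[...,1])<.012)&(C[...,2]>.042)&(C[...,2]<.060)&(C[...,0]>-.18)&(C[...,0]<-.1)
Q=C[m]; print(len(Q),np.sort(Q[:,0])[-15:].round(4),np.median(Q[Q[:,0]>-.135],0).round(4))
for lo,hi in((-.1,-.06),(.06,.1)):
    m=(abs(C[...,1])<.04)&(C[...,2]>.040)&(C[...,2]<.048)&(C[...,0]>lo-.03)&(C[...,0]<hi+.03)
    Q=C[m]
    if len(Q): print("vblock top x",np.percentile(Q[:,0],[1,99]).round(4),"y",np.percentile(Q[:,1],[1,99]).round(4),len(Q))
m=(C[...,2]>.1)&(abs(C[...,0]-.08)<.05)&(abs(C[...,1])<.12); Q=C[m]; print("high pts",len(Q)); 
E
python3 -c "
from h import *
move([.486,.1794,.1],1.412)
move([.486,.1794,.018],1.412)"
```

```text
298 [-0.1108 -0.1106 -0.1103 -0.1102 -0.1097 -0.1096 -0.1092 -0.1089 -0.1087
 -0.1083 -0.1082 -0.108  -0.1078 -0.1076 -0.1074] [-0.1213  0.0023  0.051 ]
vblock top x [-0.1226 -0.0611] y [-0.0355  0.0351] 511
vblock top x [0.0625 0.0991] y [-0.0364  0.0351] 285
high pts 392
shift [0.0804 0.0496 0.1699] spin 0.1481 dist 0.1944
shift [0.0805 0.0495 0.2519] spin 0.1481 dist 0.269
```

```bash
cat >> h.py <<'E'
import json
def ld(): c=json.load(open("cmd.json")); return np.array(c[0]),np.array(c[1])
def app(s,sp=0):
    p,q=ld(); R=Ro.from_quat(q); p=p+R.apply(s); q=(R*Ro.from_rotvec([0,0,sp])).as_quat()
    json.dump([p.tolist(),q.tolist()],open("cmd.json","w")); print("cmd",p.round(4),q.round(4))
def mv(t,yaw): p,q=ld(); move(t,yaw,p,q)
E
python3 - <<'E'
from h import *
json.dump([[0.25572133, 0.56986649, 0.23050616],[ 8.39452697e-01,  5.43432265e-01, -6.02076018e-04,  4.23689012e-04]],open("cmd.json","w"))
app([-0.362, 0.364, -0.039], -0.42)
mv([.486,.1794,.1],1.412); mv([.486,.1794,.018],1.412)
E
```

```text
cmd [0.4397 0.0906 0.2701] [ 7.077e-01  7.065e-01 -7.000e-04  3.000e-04]
shift [0.0891 0.0463 0.1699] spin 0.157 dist 0.1974
shift [0.0892 0.0463 0.2519] spin 0.157 dist 0.2712
```

Call:
send_rows([
  [[0.025, 0.013, 0.04], 0.04],
  [[0.05, 0.026, 0.08], 0.08],
  [[0.075, 0.039, 0.12], 0.13],
  [[0.089, 0.046, 0.16], 0.157],
  [[0.089, 0.046, 0.18], 0.157],
  [[0.089, 0.046, 0.2], 0.157],
  [[0.089, 0.046, 0.215], 0.157],
  [[0.089, 0.046, 0.225], 0.157],
])

```text
clock: 2.2
position: [0.4781, 0.1989, 0.0433]
ee_rot: [0.761, 0.649, -0.0, -0.0]
ft_force: [-0.1, 0.2, -0.1]
grip_width: 0.999
```

```bash
python3 -c "
from h import *
app([0.089, 0.046, 0.225], 0.157)"; python3 snap.py b wrist; python3 - <<'E'
from h import *
p,z,i,o=pickle.load(open("c_b.pkl","rb"))["wrist"]; P=wcloud(z,i,o); fitroller(P,(.487,.18))
mv([.486,.1794,.018],1.412)
E
```

```text
cmd [0.4857 0.1792 0.0449] [ 7.609e-01  6.488e-01 -7.000e-04  3.000e-04]
{'clock': 2.25, 'position': [0.4777, 0.1987, 0.0424], 'ee_rot': [0.7609, 0.6488, -0.0007, -0.0002], 'ft_force': [-0.4762, -1.3628, 0.0059], 'grip_width': 1.0009, 'joint_pos': [-0.7105, 0.2969, 0.2584, 1.9532, -0.0952, 0.9045, 1.0082]}
roller c [0.451  0.1852] yaw -0.1581 z 0.0388 len 0.1463 n 18408 rms 0.00052
shift [0.0002 0.0003 0.0269] spin 0.0 dist 0.0269
```

View pics/wrist_b.png

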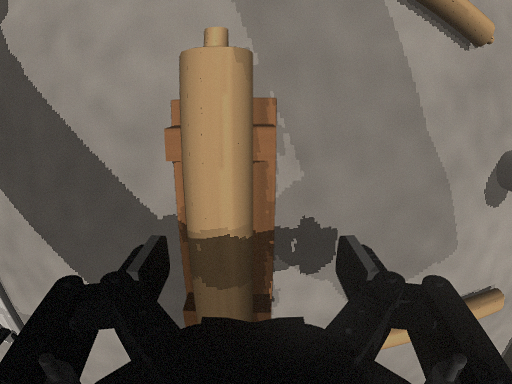

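```bash
python3 - <<'E'
from h import *
from workcell import manip
o=manip.get_obs(); json.dump([o["position"].tolist(),o["ee_rot"].tolist()],open("cmd.json","w")); print(o["joint_velocities"].round(3))
mv([.486,.1796,.045],1.412)
mv([.486,.1796,.018],1.412)
E
```

```text
[-0.001 -0.018  0.001 -0.006  0.011  0.032 -0.005]
shift [-0.0175  0.0112 -0.0026] spin 0.0 dist 0.021
shift [-0.0175  0.0113  0.0244] spin 0.0 dist 0.032
```

Call:
send_rows([
  [[-0.006, 0.004, -0.002], 0],
  [[-0.012, 0.008, -0.002], 0],
  [[-0.0175, 0.0113, 0.0], 0],
  [[-0.0175, 0.0113, 0.006], 0],
  [[-0.0175, 0.0113, 0.012], 0],
  [[-0.0175, 0.0113, 0.018], 0],
  [[-0.0175, 0.0113, 0.0244], 0],
  [[-0.0175, 0.0113, 0.0244], 0],
])

```text
clock: 3.25
position: [0.4863, 0.1798, 0.0189]
ee_rot: [0.761, 0.649, -0.001, -0.0]
ft_force: [-0.7, -0.1, 0.2]
grip_width: 1.002
```

Call:
send_rows([
  [[0, 0, 0], 0],
  [[0, 0, 0], 0],
  [[0, 0, 0], 0],
  [[0, 0, 0], 0],
  [[0, 0, 0], 0],
  [[0, 0, 0], 0],
  [[0, 0, 0], 0],
  [[0, 0, 0], 0],
], hand=0, force=30)

```text
clock: 4.25
position: [0.4868, 0.1796, 0.0198]
ee_rot: [0.761, 0.649, 0.0, 0.0]
ft_force: [-2.7, -1.8, 5.4]
grip_width: 0.416
```

```bash
python3 snap.py c wrist
```

```text
{'clock': 4.3, 'position': [0.4868, 0.1796, 0.0198], 'ee_rot': [0.761, 0.6487, -0.0, 0.0], 'ft_force': [-2.2551, -2.5853, 5.4432], 'grip_width': 0.4101, 'joint_pos': [-0.673, 0.3351, 0.264, 1.9637, -0.1137, 0.8567, 1.0634]}
```

View pics/wrist_c.png

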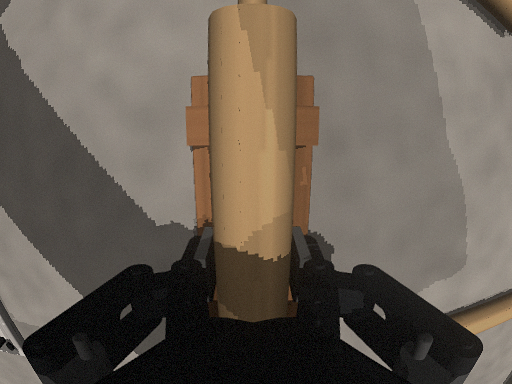

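```bash
python3 - <<'E'
from h import *
p,q=ld(); print(p,q)
app([-0.0175, 0.0113, 0.0244])
c=np.array([.4808,-.1506]); a=.014; t=c+.020*np.array([np.cos(a),np.sin(a)])
mv([*t,.27],np.pi/2+a)
E
```

```text
[0.47767636 0.19865632 0.04236005] [ 7.60948754e-01  6.48811546e-01 -7.40943152e-04 -1.51541642e-04]
cmd [0.486  0.1796 0.018 ] [ 7.609e-01  6.488e-01 -7.000e-04 -2.000e-04]
shift [-0.3236  0.0664 -0.2518] spin -0.1728 dist 0.4154
```

Call:
send_rows([
  [[0, 0, -0.012], 0],
  [[0, 0, -0.045], 0],
  [[0, 0, -0.09], 0],
  [[-0.02, 0.004, -0.135], 0],
  [[-0.05, 0.01, -0.175], -0.02],
  [[-0.085, 0.017, -0.21], -0.05],
  [[-0.125, 0.026, -0.235], -0.08],
  [[-0.165, 0.034, -0.252], -0.11],
])

```text
clock: 5.3
position: [0.4942, 0.0103, 0.2734]
ee_rot: [0.724, 0.69, 0.001, 0.0]
ft_force: [-0.3, -0.1, -2.3]
grip_width: 0.407
```

```bash
python3 - <<'E'
from h import *
app([-0.165, 0.034, -0.252], -0.11)
c=np.array([.4808,-.1506]); a=.014; t=c+.020*np.array([np.cos(a),np.sin(a)])
mv([*t,.27],np.pi/2+a)
from workcell import manip
o=manip.get_obs(); print(o["position"],o["grip_width"],o["joint_velocities"].round(2))
E
```

```text
cmd [0.4939 0.0115 0.2701] [ 7.241e-01  6.897e-01 -7.000e-04 -2.000e-04]
shift [-0.1612  0.0148  0.0002] spin -0.0628 dist 0.1619
[0.4941833  0.01029238 0.27337807] 0.40714467601116905 [ 0.33 -0.09  0.31 -0.18  0.03  0.28  0.86]
```

Call:
send_rows([
  [[-0.03, 0.003, 0], -0.015],
  [[-0.06, 0.006, 0], -0.03],
  [[-0.095, 0.009, 0], -0.045],
  [[-0.13, 0.012, 0], -0.0628],
  [[-0.15, 0.0148, 0], -0.0628],
  [[-0.1612, 0.0148, 0], -0.0628],
  [[-0.1612, 0.0148, 0], -0.0628],
  [[-0.1612, 0.0148, 0], -0.0628],
])

```text
clock: 6.3
position: [0.5012, -0.149, 0.2715]
ee_rot: [0.702, 0.713, 0.0, -0.0]
ft_force: [0.1, -0.2, -1.5]
grip_width: 0.413
```

```bash
python3 -c "
from h import *
app([-0.1612, 0.0148, 0], -0.0628)"; python3 snap.py d scene side wrist
python3 - <<'E'
from h import *
d=pickle.load(open("c_d.pkl","rb")); p,z,i,o=d["wrist"]; P=wcloud(z,i,o)
fitplate(P); 
for n in("scene","side"): P=cloud(d[n][1],d[n][2]); fitroller(P,o["position"][:2],zax=o["position"][2]+.0197)
E
```

```text
cmd [ 0.5008 -0.1503  0.2702] [ 7.021e-01  7.121e-01 -7.000e-04 -2.000e-04]
{'clock': 6.45, 'position': [0.5012, -0.1493, 0.2715], 'ee_rot': [0.7017, 0.7125, 0.0002, -0.0001], 'ft_force': [-0.0094, -0.4132, -2.0711], 'grip_width': 0.4121, 'joint_pos': [-0.3546, 0.0776, 0.5951, 1.6952, -0.0446, 1.3823, 1.8336]}
plate ((0.44413721561431885, -0.21763229370117188), (0.2827017307281494, 0.018658064305782318), 0.7243455648422241) z 0.0117 2284
roller c [ 0.5044 -0.1484] yaw 0.0125 z 0.2903 len 0.22 n 455 rms 0.00136
roller c [ 0.4995 -0.1488] yaw 0.0151 z 0.2913 len 0.2196 n 591 rms 0.00125
```

View pics/wrist_d.png

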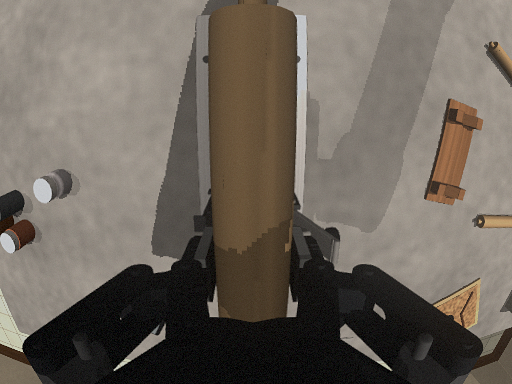

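View pics/side_d.png

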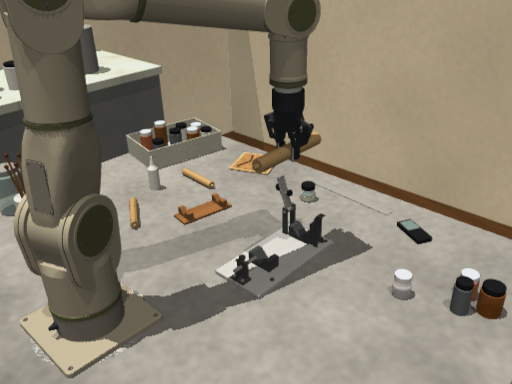

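```bash
python3 - <<'E'
from h import *
for f in("c_a.pkl","c_d.pkl"):
    d=pickle.load(open(f,"rb")); p,z,i,o=d["wrist"]; P=wcloud(z,i,o)
    m=(abs(P[...,2]-.0118)<.0035)&(abs(P[...,0]-.45)<.16)&(abs(P[...,1]+.15)<.09)
    Q=P[m]; 
    for x0 in np.arange(.31,.60,.03):
        s=Q[abs(Q[:,0]-x0)<.015]
        if len(s)>20:
            lo,hi=np.percentile(s[:,1],[.5,99.5]); print(f,round(x0,3),lo.round(4),hi.round(4),((lo+hi)/2).round(4),(hi-lo).round(4),len(s))
E
```

```text
c_a.pkl 0.31 -0.2269 -0.0784 -0.1526 0.1486 717
c_a.pkl 0.34 -0.2262 -0.0783 -0.1523 0.1479 1299
c_a.pkl 0.37 -0.226 -0.0775 -0.1518 0.1484 1459
c_a.pkl 0.4 -0.2259 -0.0767 -0.1513 0.1492 644
c_a.pkl 0.43 -0.2248 -0.0768 -0.1508 0.1481 1248
c_a.pkl 0.46 -0.2244 -0.0761 -0.1503 0.1483 1449
c_a.pkl 0.49 -0.2234 -0.0758 -0.1496 0.1476 1407
c_a.pkl 0.52 -0.2232 -0.0752 -0.1492 0.1479 1330
c_a.pkl 0.55 -0.2232 -0.0747 -0.1489 0.1485 667
c_a.pkl 0.58 -0.1762 -0.0749 -0.1256 0.1012 210
c_d.pkl 0.31 -0.2281 -0.0793 -0.1537 0.1488 349
c_d.pkl 0.34 -0.2276 -0.0791 -0.1533 0.1485 465
c_d.pkl 0.37 -0.2271 -0.0774 -0.1523 0.1496 470
c_d.pkl 0.4 -0.2265 -0.0774 -0.1519 0.1491 486
c_d.pkl 0.43 -0.2264 -0.0769 -0.1517 0.1494 489
c_d.pkl 0.46 -0.2265 -0.0759 -0.1512 0.1505 482
c_d.pkl 0.49 -0.2255 -0.076 -0.1508 0.1496 457
c_d.pkl 0.52 -0.2251 -0.076 -0.1505 0.1491 450
c_d.pkl 0.55 -0.2249 -0.0756 -0.1503 0.1493 386
c_d.pkl 0.58 -0.2246 -0.0748 -0.1497 0.1498 128
```

Call:
send_rows([
  [[-0.0012, 0, 0.03], 0],
  [[-0.0012, 0, 0.065], 0],
  [[-0.0012, 0, 0.1], 0],
  [[-0.0012, 0, 0.135], 0],
  [[-0.0012, 0, 0.165], 0],
  [[-0.0012, 0, 0.19], 0],
  [[-0.0012, 0, 0.21], 0],
  [[-0.0012, 0, 0.218], 0],
])

```text
clock: 7.45
position: [0.5006, -0.1507, 0.0525]
ee_rot: [0.702, 0.712, -0.0, -0.001]
ft_force: [-1.4, 0.3, -1.6]
grip_width: 0.416
```

```bash
python3 -c "
from h import *
app([-0.0012, 0, 0.218])"; python3 snap.py e scene side wrist
python3 - <<'E'
from h import *
d=pickle.load(open("c_e.pkl","rb"))
for n in("scene","side"):
    p=d[n][0]; u,v=proj([.50,-.15,.06],d[n][2]); u,v=int(u),int(v); print(n,u,v)
    a=cv2.resize(p[v-60:v+60,u-80:u+80],None,fx=5,fy=5,interpolation=cv2.INTER_CUBIC); cv2.imwrite(f"pics/{n}_e_crop.png",a[...,::-1])
E
```

```text
cmd [ 0.5005 -0.1516  0.0522] [ 7.021e-01  7.121e-01 -7.000e-04 -2.000e-04]
{'clock': 7.6, 'position': [0.5013, -0.1512, 0.0538], 'ee_rot': [0.702, 0.7121, 0.0, -0.0], 'ft_force': [-0.0821, -0.2962, -1.5925], 'grip_width': 0.4081, 'joint_pos': [-0.2845, 0.3201, 0.5641, 1.9444, -0.2107, 0.9348, 1.9678]}
scene 213 204
side 287 231
```

View pics/scene_e_crop.png

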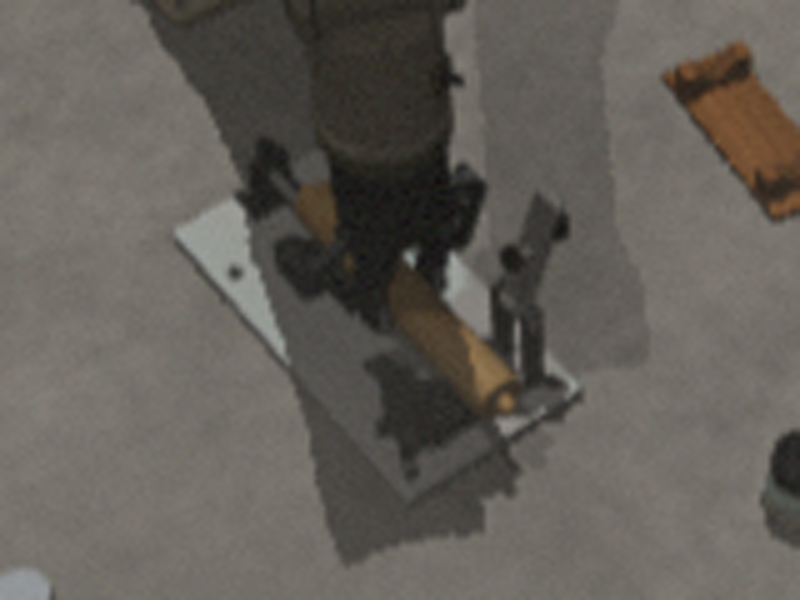

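View pics/side_e_crop.png

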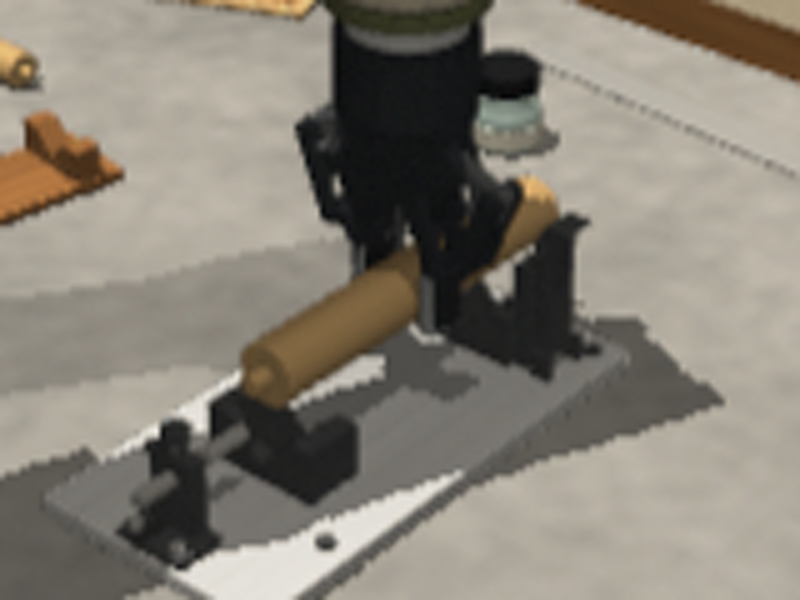

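```bash
python3 - <<'E'
from h import *
d=pickle.load(open("c0.pkl","rb")); a=.0148
for n in("side","scene"):
    i=d[n][2]
    for cx in(-.155,-.132,-.12,-.112,-.108,-.104,-.1):
        w=np.array([.4808+cx*np.cos(a),-.1510+cx*np.sin(a),.0475]); print(n,cx,np.round(proj(w,i),1))
    for c in([-.18,.075,.012],[-.18,-.075,.012],[.12,-.075,.012]):
        w=np.array([.4808+c[0]-a*c[1],-.151+c[1]+a*c[0],c[2]]); print("corner",np.round(proj(w,i),1))
p=d["side"][0]; x0,y0=200,215
im=cv2.resize(p[y0:y0+75,x0:x0+100],None,fx=8,fy=8,interpolation=cv2.INTER_CUBIC); cv2.imwrite("pics/tip.png",im[...,::-1])
p=d["scene"][0]; x0,y0=160,160
im=cv2.resize(p[y0:y0+75,x0:x0+100],None,fx=8,fy=8,interpolation=cv2.INTER_CUBIC); cv2.imwrite("pics/tip2.png",im[...,::-1])
E
```

```text
side -0.155 [241.9 265.4]
side -0.132 [248.4 261.1]
side -0.12 [251.8 258.9]
side -0.112 [254.  257.5]
side -0.108 [255.1 256.8]
side -0.104 [256.2 256. ]
side -0.1 [257.3 255.3]
corner [214.3 269.5]
corner [257.8 295.3]
corner [332.7 240.6]
scene -0.155 [186.1 177.5]
scene -0.132 [189.5 181.2]
scene -0.12 [191.3 183.1]
scene -0.112 [192.5 184.5]
scene -0.108 [193.2 185.1]
scene -0.104 [193.8 185.8]
scene -0.1 [194.4 186.4]
corner [200.2 170.7]
corner [166.2 189.4]
corner [213.2 243.6]
```

View pics/tip.png

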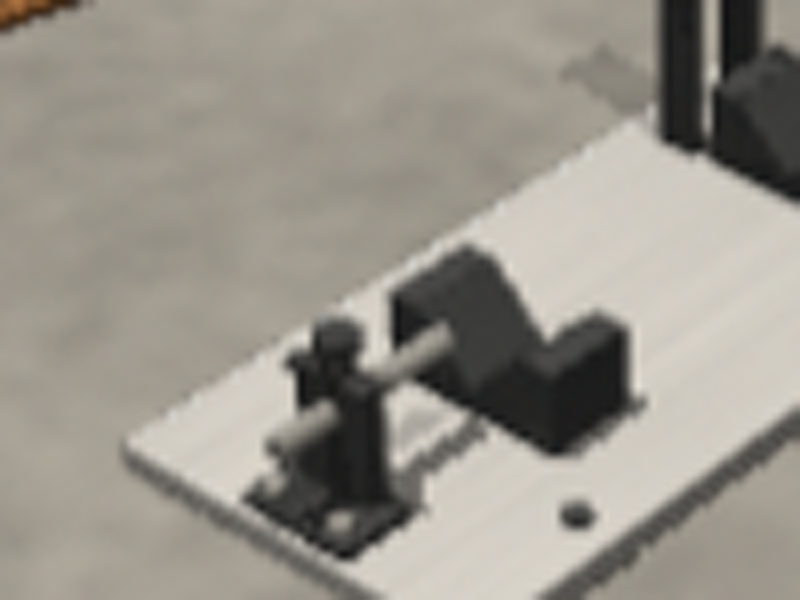

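View pics/tip2.png

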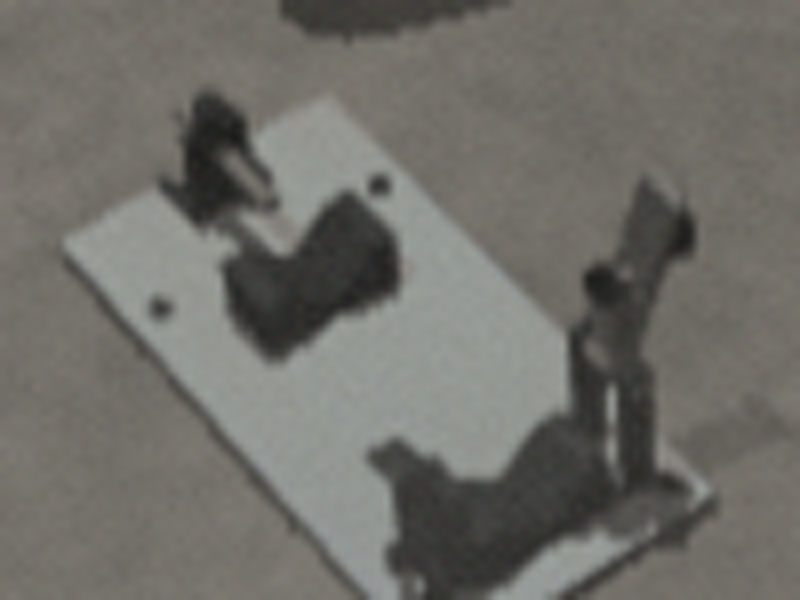

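Call:
send_rows([
  [[0, 0, 0.005], 0],
  [[0, 0, 0.01], 0],
  [[0, 0, 0.014], 0],
  [[0, 0, 0.018], 0],
  [[0, 0, 0.02], 0],
  [[0, 0, 0.022], 0],
  [[0, 0, 0.023], 0],
  [[0, 0, 0.0235], 0],
])

```text
clock: 8.6
position: [0.5011, -0.1514, 0.03]
ee_rot: [0.702, 0.712, 0.0, 0.0]
ft_force: [-0.5, 0.3, -1.8]
grip_width: 0.412
```

Call:
send_rows([
  [[0, 0, 0.0003], 0],
  [[0, 0, 0.0006], 0],
  [[0, 0, 0.0009], 0],
  [[0, 0, 0.0012], 0],
  [[0, 0, 0.0015], 0],
  [[0, 0, 0.0018], 0],
  [[0, 0, 0.002], 0],
  [[0, 0, 0.002], 0],
])

```text
clock: 9.6
position: [0.5013, -0.1511, 0.0282]
ee_rot: [0.702, 0.712, 0.0, -0.0]
ft_force: [-2.4, 3.4, 5.9]
grip_width: 0.413
```

Call:
send_rows([
  [[0, 0, 0], 0],
  [[0, 0, 0], 0],
  [[0, 0, 0], 0],
  [[0, 0, 0], 0],
  [[0, 0, 0], 0],
  [[0, 0, 0], 0],
  [[0, 0, 0], 0],
  [[0, 0, 0], 0],
], hand=0.6)

```text
clock: 10.6
position: [0.5011, -0.1513, 0.028]
ee_rot: [0.702, 0.712, 0.0, -0.0]
ft_force: [0.6, 0.7, 0.7]
grip_width: 0.603
```

```bash
python3 -c "
from h import *
app([0,0,.0255])"; python3 snap.py f wrist side
python3 - <<'E'
from h import *
d=pickle.load(open("c_f.pkl","rb"))
p,z,i,o=d["wrist"]; P=wcloud(z,i,o); fitroller(P,(.45,-.151),rad=.12,zax=.0475); print(o["joint_pos"].round(3))
P=cloud(d["side"][1],d["side"][2]); fitroller(P,(.5,-.151),rad=.13,zax=.0475)
p=d["side"][0]; u,v=283,233
a=cv2.resize(p[v-60:v+60,u-80:u+80],None,fx=5,fy=5,interpolation=cv2.INTER_CUBIC); cv2.imwrite(f"pics/side_f_crop.png",a[...,::-1])
E
```

```text
cmd [ 0.5005 -0.1517  0.0267] [ 7.021e-01  7.121e-01 -7.000e-04 -2.000e-04]
{'clock': 10.7, 'position': [0.5011, -0.1513, 0.028], 'ee_rot': [0.7021, 0.712, 0.0001, -0.0], 'ft_force': [-0.2761, -0.7014, 1.0009], 'grip_width': 0.601, 'joint_pos': [-0.2681, 0.3623, 0.549, 1.9598, -0.2418, 0.8835, 1.9915]}bash:  1107 Killed                     python3 - <<'E'
from h import *
d=pickle.load(open("c_f.pkl","rb"))
p,z,i,o=d["wrist"]; P=wcloud(z,i,o); fitroller(P,(.45,-.151),rad=.12,zax=.0475); print(o["joint_pos"].round(3))
P=cloud(d["side"][1],d["side"][2]); fitroller(P,(.5,-.151),rad=.13,zax=.0475)
p=d["side"][0]; u,v=283,233
a=cv2.resize(p[v-60:v+60,u-80:u+80],None,fx=5,fy=5,interpolation=cv2.INTER_CUBIC); cv2.imwrite(f"pics/side_f_crop.png",a[...,::-1])
E
```

View pics/wrist_f.png

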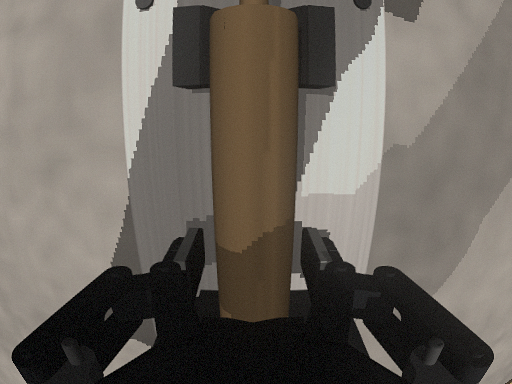

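```bash
sed -i 's/np.linalg.svd(Q\[:,:2\]-Q\[:,:2\].mean(0))/np.linalg.svd(Q[:,:2]-Q[:,:2].mean(0),full_matrices=False)/' h.py
python3 - <<'E'
from h import *
d=pickle.load(open("c_f.pkl","rb"))
p,z,i,o=d["wrist"]; P=wcloud(z,i,o); P2=P.copy(); P2[abs(P[...,1]+.151)>.025]=np.nan; P2[P[...,0]>.49]=np.nan; fitroller(P2,(.45,-.151),rad=.12,zax=.0475)
a=.0148
m=(abs(P[...,1]+.153)<.012)&(P[...,2]>.03)&(P[...,0]<.41)&(P[...,0]>.33); Q=P[m]; 
print("min x of body(top)",np.percentile(Q[Q[:,2]>.0575][:,0],[.5,2,5]).round(4),"stub",np.percentile(Q[Q[:,2]<.056][:,0],[1,50]).round(4))
P=cloud(d["side"][1],d["side"][2]); fitroller(P,(.5,-.151),rad=.13,zax=.0475)
p=d["side"][0]; x0,y0=200,200
a=cv2.resize(p[y0:y0+75,x0:x0+100],None,fx=8,fy=8,interpolation=cv2.INTER_CUBIC); cv2.imwrite(f"pics/side_f_crop.png",a[...,::-1])
E
```

```text
roller c [ 0.4408 -0.1514] yaw 0.0162 z 0.0468 len 0.0975 n 21241 rms 0.00053
min x of body(top) [0.3918 0.3922 0.3928] stub [0.3846 0.3865]
roller c [ 0.4821 -0.1596] yaw -0.1674 z 0.0486 len 0.2172 n 286 rms 0.00156
```

View pics/side_f_crop.png

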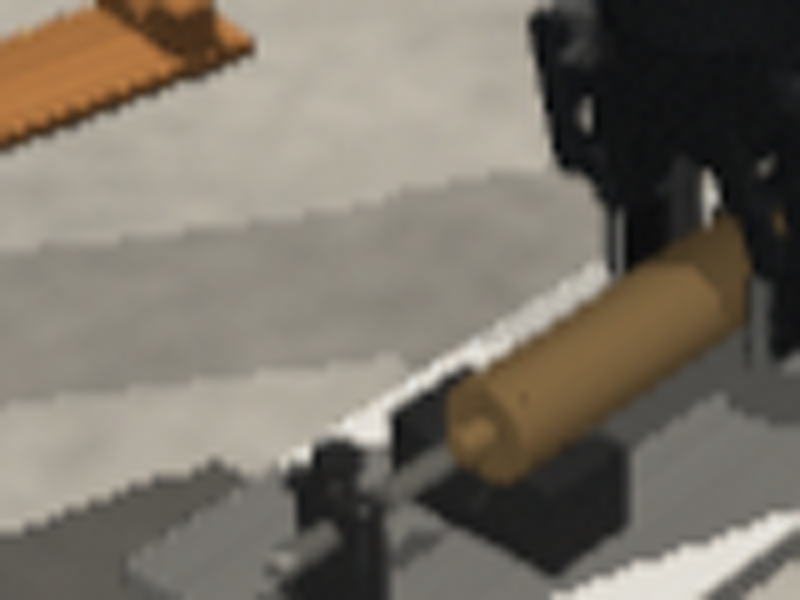

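Call:
send_rows([
  [[0, 0, -0.01], 0],
  [[0, 0, -0.03], 0],
  [[0, -0.01, -0.05], 0],
  [[0, -0.03, -0.075], 0],
  [[0, -0.05, -0.1], 0],
  [[0, -0.07, -0.12], 0],
  [[0, -0.08, -0.13], 0],
  [[0, -0.08, -0.13], 0],
], hand=0.8)

```text
clock: 11.7
position: [0.4214, -0.1527, 0.1592]
ee_rot: [0.702, 0.712, 0.001, 0.001]
ft_force: [0.2, -0.2, -1.3]
grip_width: 0.797
```

```bash
python3 -c "
from h import *
app([0,-.08,-.13])"; python3 snap.py g wrist
python3 - <<'E'
from h import *
d=pickle.load(open("c_g.pkl","rb"))
p,z,i,o=d["wrist"]; a=.0148
for cx in(-.18,-.155,-.13,-.11,-.1,-.08): print(cx,np.round(wproj([.4808+cx,-.151+a*cx,.0475],i,o),1))
E
```

```text
cmd [ 0.4207 -0.1527  0.1568] [ 7.021e-01  7.121e-01 -7.000e-04 -2.000e-04]
{'clock': 11.75, 'position': [0.4215, -0.1525, 0.1585], 'ee_rot': [0.7022, 0.712, 0.0008, 0.0004], 'ft_force': [0.1519, 0.1941, -0.2674], 'grip_width': 0.8005, 'joint_pos': [-0.3605, -0.0335, 0.6049, 2.0289, 0.0199, 1.1389, 1.8205]}
-0.18 [252.8  47.2]
-0.155 [252.9  75.9]
-0.13 [252.9 105.2]
-0.11 [252.9 128.5]
-0.1 [252.9 140.1]
-0.08 [252.9 162.9]
```

View pics/wrist_g.png

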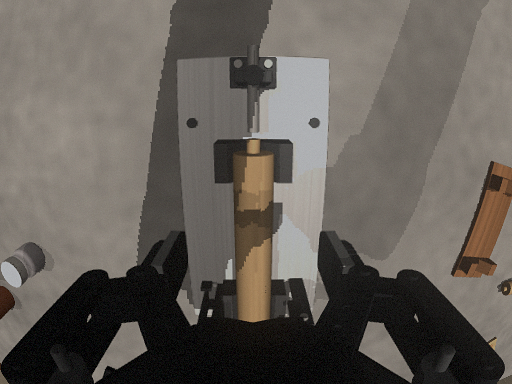

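```bash
python3 - <<'E'
from h import *
d=pickle.load(open("c_g.pkl","rb"))
p,z,i,o=d["wrist"]; 
a=cv2.resize(p[110:160,230:276],None,fx=12,fy=12,interpolation=cv2.INTER_NEAREST); cv2.imwrite("pics/gap.png",a[...,::-1])
P=wcloud(z,i,o)
for v in range(122,156): print(v,P[v,252].round(4),p[v,252], P[v,254].round(4))
E
```

```text
122 [ 0.3648 -0.1535  0.0534] [103  98  90] [ 0.3649 -0.1518  0.0524]
123 [ 0.3658 -0.1535  0.0519] [100  95  91] [ 0.3657 -0.1518  0.0529]
124 [ 0.3665 -0.1535  0.053 ] [104 100  95] [ 0.3666 -0.1518  0.0517]
125 [ 0.3674 -0.1534  0.0527] [103  99  94] [ 0.3674 -0.1518  0.0517]
126 [ 0.3684 -0.1534  0.0512] [99 95 89] [ 0.3683 -0.1518  0.0519]
127 [ 0.3692 -0.1534  0.0512] [104  96  92] [ 0.3691 -0.1518  0.0521]
128 [ 0.3701 -0.1534  0.0511] [137 130 125] [ 0.37   -0.1517  0.052 ]
129 [ 0.3709 -0.1534  0.0511] [147 140 133] [ 0.3707 -0.1517  0.0528]
130 [ 0.3716 -0.1534  0.0526] [148 141 135] [ 0.3717 -0.1517  0.0517]
131 [ 0.3726 -0.1534  0.0508] [151 143 135] [ 0.3725 -0.1517  0.0516]
132 [ 0.3733 -0.1534  0.0527] [144 143 142] [ 0.3734 -0.1517  0.0511]
133 [ 0.3784 -0.1533  0.0117] [174 175 178] [ 0.3782 -0.1514  0.0129]
134 [ 0.3793 -0.1533  0.0123] [177 179 183] [ 0.3794 -0.1514  0.0112]
135 [ 0.3802 -0.1533  0.0131] [178 179 183] [nan nan nan]
136 [ 0.3813 -0.1533  0.0115] [177 178 181] [ 0.3812 -0.1513  0.0124]
137 [ 0.3823 -0.1533  0.0114] [180 182 187] [ 0.3823 -0.1513  0.0
[... 552 characters left out ...]
.0538]
146 [ 0.3851 -0.1532  0.0532] [166 142  99] [ 0.3851 -0.1515  0.0532]
147 [ 0.3859 -0.1532  0.0532] [166 140  97] [ 0.386  -0.1515  0.053 ]
148 [ 0.3868 -0.1532  0.0532] [168 143 101] [ 0.3867 -0.1515  0.0536]
149 [ 0.3877 -0.1532  0.0527] [167 138  98] [ 0.3875 -0.1515  0.0538]
150 [ 0.3887 -0.1532  0.0523] [169 143 100] [ 0.3885 -0.1515  0.0532]
151 [ 0.3893 -0.1531  0.0534] [170 142 100] [ 0.3894 -0.1515  0.0529]
152 [ 0.3902 -0.1531  0.0535] [171 140 100] [ 0.3902 -0.1515  0.0535]
153 [ 0.3912 -0.1531  0.0528] [151 121  87] [ 0.3909 -0.1514  0.054 ]
154 [ 0.3917 -0.1531  0.0546] [67 55 43] [ 0.3917 -0.1514  0.0546]
155 [ 0.3918 -0.1531  0.0589] [66 56 45] [ 0.3916 -0.1515  0.0598]
```

View pics/gap.png

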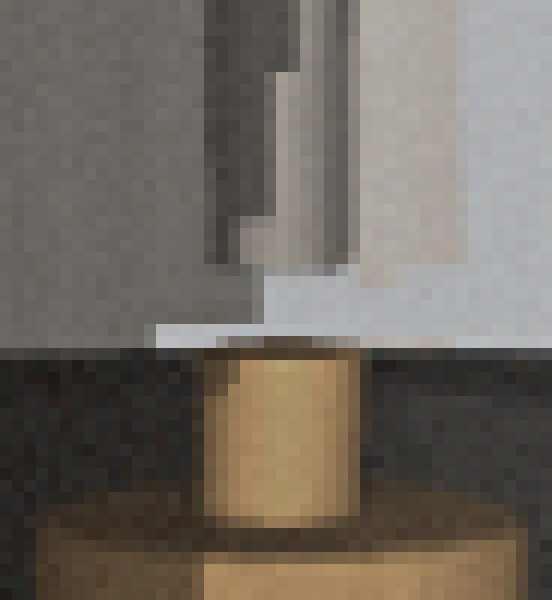

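```bash
python3 -c "
from h import *
mv([.4707,-.1512,.0269],np.pi/2+.0145)"
```

```text
shift [0.0009 0.0502 0.1298] spin -0.0005 dist 0.1392
```

Call:
send_rows([
  [[0, 0.015, 0.01], 0],
  [[0.0005, 0.03, 0.035], 0],
  [[0.001, 0.045, 0.06], 0],
  [[0.001, 0.05, 0.085], 0],
  [[0.001, 0.05, 0.105], 0],
  [[0.001, 0.05, 0.12], 0],
  [[0.001, 0.05, 0.13], 0],
  [[0.001, 0.05, 0.13], 0],
])

```text
clock: 12.75
position: [0.4708, -0.1508, 0.0276]
ee_rot: [0.702, 0.712, -0.0, -0.0]
ft_force: [0.4, -0.2, 0.6]
grip_width: 0.797
```

Call:
send_rows([
  [[0, 0, 0], 0],
  [[0, 0, 0], 0],
  [[0, 0, 0], 0],
  [[0, 0, 0], 0],
  [[0, 0, 0], 0],
  [[0, 0, 0], 0],
  [[0, 0, 0], 0],
  [[0, 0, 0], 0],
], hand=0.3, force=20)

```text
clock: 13.75
position: [0.4716, -0.1511, 0.0287]
ee_rot: [0.702, 0.712, 0.0, 0.0]
ft_force: [-1.1, -1.4, 6.8]
grip_width: 0.414
```

```bash
python3 -c "
from h import *
app([.001,.05,.13])"; python3 snap.py h2 wrist; python3 - <<'E'
from h import *
p,z,i,o=pickle.load(open("c_h2.pkl","rb"))["wrist"]; P=wcloud(z,i,o)
for v in range(0,60): 
    if P[v,252][2]>.03: print(v,P[v,252].round(4))
E
```

```text
cmd [ 0.4705 -0.1511  0.0267] [ 7.021e-01  7.121e-01 -7.000e-04 -2.000e-04]
{'clock': 13.8, 'position': [0.4716, -0.1511, 0.0287], 'ee_rot': [0.7022, 0.712, 0.0004, 0.0005], 'ft_force': [-0.3527, -0.6068, 6.6112], 'grip_width': 0.4125, 'joint_pos': [-0.3018, 0.3051, 0.5863, 2.033, -0.2209, 0.8629, 1.9922]}
0 [ 0.3558 -0.1527  0.0512]
1 [ 0.3569 -0.1527  0.0528]
2 [ 0.357  -0.1527  0.052 ]
3 [ 0.3577 -0.1527  0.0525]
4 [ 0.3581 -0.1527  0.0525]
5 [ 0.3585 -0.1527  0.0524]
6 [ 0.359  -0.1527  0.0525]
7 [ 0.3592 -0.1527  0.0518]
8 [ 0.3601 -0.1526  0.0531]
9 [ 0.3601 -0.1526  0.0518]
10 [ 0.3604 -0.1526  0.0514]
11 [ 0.3606 -0.1526  0.0507]
12 [ 0.3617 -0.1526  0.0527]
13 [ 0.362  -0.1526  0.0524]
14 [ 0.3622 -0.1526  0.0514]
15 [ 0.3632 -0.1526  0.0534]
16 [ 0.3632 -0.1526  0.0518]
17 [ 0.3638 -0.1526  0.0524]
18 [ 0.364  -0.1526  0.0517]
19 [ 0.3647 -0.1526  0.0526]
20 [ 0.365  -0.1526  0.052 ]
21 [ 0.3657 -0.1526  0.0533]
22 [ 0.3657 -0.1526  0.0515]
23 [ 0.3663 -0.1526  0.0521]
24 [ 0.3671 -0.1525  0.0537]
25 [ 0.3673 -0.1525  0.0526]
26 [ 0.3675 -0.1525  0.0518]
27 [ 0.3682 -0.1525  0.053 ]
28 [ 0.3683 -0.1525  0.0516]
29 [ 0.3687 -0.1525  0.0517]
30 [ 0.3692 -0.1525  0.0517]
31 [ 0.3698 -0.1525  0.0523]
32 [ 0.3702 -0.1525  0.0526]
33 [ 0.3705 -0.1525  0.0519]
34 [ 0.371  -0.1525  0.0523]
35 [ 0.3715 -0.1525  0.0526]
36 [ 0.3718 -0.1525  0.0521]
37 [ 0.3723 -0.1525  0.0523]
38 [ 0.3727 -0.1525  0.0524]
39 [ 0.3733 -0.1525  0.053 ]
40 [ 0.3733 -0.1525  0.0514]
41 [ 0.3737 -0.1525  0.0511]
42 [ 0.3734 -0.1525  0.0476]
43 [ 0.3736 -0.1525  0.0468]
44 [ 0.3736 -0.1525  0.0445]
55 [ 0.3798 -0.1524  0.0526]
56 [ 0.3802 -0.1524  0.0524]
57 [ 0.3808 -0.1524  0.0538]
58 [ 0.3811 -0.1523  0.0535]
59 [ 0.3811 -0.1523  0.0509]
```

Call:
send_rows([
  [[0, 0, -0.0007], 0],
  [[0, -0.0006, -0.0007], 0],
  [[0, -0.0013, -0.0007], 0],
  [[0, -0.002, -0.0007], 0],
  [[0, -0.0027, -0.0007], 0],
  [[0, -0.0034, -0.0007], 0],
  [[0, -0.004, -0.0007], 0],
  [[0, -0.0045, -0.0007], 0],
])

```text
clock: 14.8
position: [0.4668, -0.151, 0.0289]
ee_rot: [0.702, 0.712, 0.0, 0.0]
ft_force: [3.1, -4.2, 2.3]
grip_width: 0.413
```

```bash
python3 -c "
from h import *
app([0,-.0045,-.0007])"; python3 snap.py i wrist; cat > gap.py <<'E'
from h import *
import sys
p,z,i,o=pickle.load(open(f"c_{sys.argv[1]}.pkl","rb"))["wrist"]; P=wcloud(z,i,o)
for v in range(30,70): print(v,P[v,252].round(4),p[v,252],P[v,255].round(4))
a=cv2.resize(p[20:80,222:282],None,fx=10,fy=10,interpolation=cv2.INTER_NEAREST); cv2.imwrite(f"pics/gap_{sys.argv[1]}.png",a[...,::-1])
E
python3 gap.py i
```

```text
cmd [ 0.466  -0.1511  0.0274] [ 7.021e-01  7.121e-01 -7.000e-04 -2.000e-04]
{'clock': 14.85, 'position': [0.4668, -0.1511, 0.0289], 'ee_rot': [0.7022, 0.712, 0.0001, 0.0003], 'ft_force': [3.4813, -3.7943, 2.9514], 'grip_width': 0.4155, 'joint_pos': [-0.3043, 0.2953, 0.5888, 2.0439, -0.2148, 0.8608, 1.99]}
30 [ 0.3646 -0.1524  0.0528] [93 88 87] [ 0.3643 -0.1512  0.0516]
31 [ 0.3647 -0.1524  0.0516] [94 90 84] [ 0.3645 -0.1512  0.0507]
32 [ 0.3651 -0.1524  0.0512] [95 92 88] [ 0.3654 -0.1512  0.0526]
33 [ 0.3657 -0.1524  0.052 ] [89 86 82] [ 0.3655 -0.1512  0.0513]
34 [ 0.3659 -0.1524  0.0512] [96 90 87] [ 0.3661 -0.1512  0.0519]
35 [ 0.3668 -0.1524  0.053 ] [92 86 84] [ 0.3663 -0.1512  0.0512]
36 [ 0.3671 -0.1524  0.0528] [92 86 83] [ 0.3669 -0.1512  0.0519]
37 [ 0.3672 -0.1524  0.0511] [96 94 90] [ 0.3672 -0.1512  0.0511]
38 [ 0.3677 -0.1524  0.0514] [88 86 81] [ 0.3676 -0.1512  0.0512]
39 [ 0.3684 -0.1524  0.0528] [96 91 87] [ 0.3679 -0.1512  0.0506]
40 [ 0.3685 -0.1524  0.0514] [95 87 86] [ 0.3686 -0.1512  0.0519]
41 [ 0.3689 -0.1524  0.0514] [97 91 88] [ 0.3693 -0.1512  0.0533]
4
[... 1191 characters left out ...]
1  0.0534]
60 [ 0.3773 -0.1522  0.0543] [114  93  65] [ 0.377  -0.1511  0.0526]
61 [ 0.3775 -0.1522  0.0533] [119  95  69] [ 0.3774 -0.1511  0.0524]
62 [ 0.378  -0.1522  0.0536] [116  94  67] [ 0.378  -0.1511  0.0539]
63 [ 0.3783 -0.1522  0.053 ] [117  94  67] [ 0.3781 -0.1511  0.0519]
64 [ 0.3787 -0.1522  0.053 ] [118  94  67] [ 0.3787 -0.1511  0.053 ]
65 [ 0.3791 -0.1522  0.0531] [116  95  67] [ 0.3791 -0.1511  0.0534]
66 [ 0.3795 -0.1522  0.0528] [121  95  71] [ 0.3795 -0.151   0.0536]
67 [ 0.38   -0.1522  0.0536] [119  96  70] [ 0.3798 -0.151   0.0521]
68 [ 0.3802 -0.1522  0.0522] [120  98  69] [ 0.3803 -0.151   0.0534]
69 [ 0.3807 -0.1522  0.0534] [114  91  63] [ 0.3807 -0.151   0.0529]
```

View pics/gap_i.png

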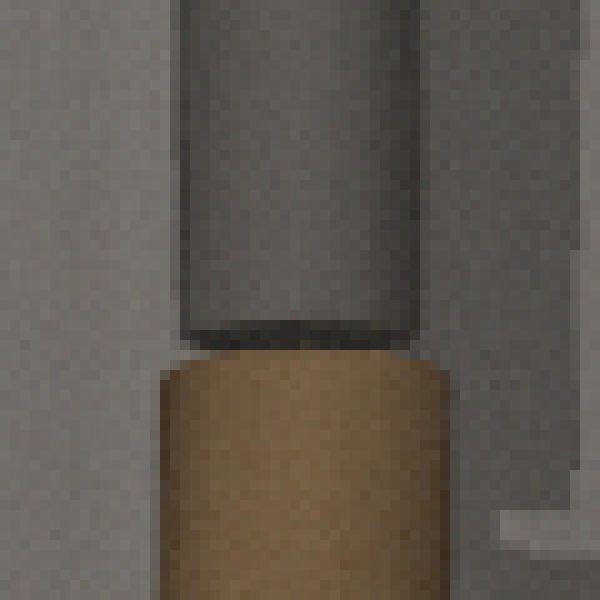

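Call:
send_rows([
  [[0, -0.0002, 0], 0],
  [[0, -0.0003, 0], 0],
  [[0, -0.0004, 0], 0],
  [[0, -0.0005, 0], 0],
  [[0, -0.0006, 0], 0],
  [[0, -0.0007, 0], 0],
  [[0, -0.0007, 0], 0],
  [[0, -0.0007, 0], 0],
])

```text
clock: 15.85
position: [0.4661, -0.1511, 0.0289]
ee_rot: [0.702, 0.712, 0.0, 0.0]
ft_force: [2.9, -4.8, 2.7]
grip_width: 0.413
```

```bash
python3 -c "
from h import *
app([0,-.0007,0])"; python3 snap.py j wrist; python3 gap.py j | sed -n 15,40p
```

```text
cmd [ 0.4653 -0.1511  0.0274] [ 7.021e-01  7.121e-01 -7.000e-04 -2.000e-04]
{'clock': 15.9, 'position': [0.4661, -0.151, 0.0288], 'ee_rot': [0.7022, 0.712, 0.0001, 0.0003], 'ft_force': [3.3426, -4.0125, 2.8732], 'grip_width': 0.4125, 'joint_pos': [-0.3046, 0.2941, 0.5891, 2.0454, -0.214, 0.8603, 1.9898]}
44 [ 0.3693 -0.1524  0.0507] [91 86 81] [ 0.3697 -0.1512  0.0525]
45 [ 0.3702 -0.1524  0.0528] [93 90 84] [ 0.3701 -0.1512  0.0527]
46 [ 0.3705 -0.1524  0.0525] [93 89 86] [ 0.3705 -0.1512  0.0525]
47 [ 0.3707 -0.1524  0.0509] [90 85 82] [ 0.3706 -0.1512  0.0507]
48 [ 0.3712 -0.1524  0.0519] [96 95 87] [ 0.3713 -0.1512  0.0523]
49 [ 0.3715 -0.1524  0.0509] [93 89 85] [ 0.3715 -0.1512  0.0512]
50 [ 0.3722 -0.1524  0.0525] [94 90 86] [ 0.372  -0.1512  0.0514]
51 [ 0.3725 -0.1523  0.0522] [95 89 87] [ 0.3725 -0.1512  0.052 ]
52 [ 0.373  -0.1523  0.0525] [97 93 90] [ 0.3727 -0.1512  0.0506]
53 [ 0.3733 -0.1523  0.0518] [72 70 66] [ 0.373  -0.1511  0.0502]
54 [ 0.3738 -0.1523  0.0524] [54 49 42] [ 0.3736 -0.1511  0.0511]
55 [ 0.3743 -0.1523  0.0529] [114  94  65] [ 0.3743 -0.1512  0.0532]
[... 266 characters left out ...]
1  0.0533]
60 [ 0.3764 -0.1523  0.053 ] [118  97  68] [ 0.3765 -0.1511  0.0544]
61 [ 0.377  -0.1523  0.0544] [118  95  69] [ 0.3767 -0.1511  0.0526]
62 [ 0.3771 -0.1523  0.0529] [116  97  68] [ 0.3771 -0.1511  0.0525]
63 [ 0.3777 -0.1523  0.0539] [117  94  67] [ 0.3775 -0.1511  0.0527]
64 [ 0.378  -0.1523  0.0533] [119  95  68] [ 0.3779 -0.1511  0.0526]
65 [ 0.3783 -0.1523  0.0526] [119  95  68] [ 0.3783 -0.1511  0.0527]
66 [ 0.3788 -0.1523  0.0529] [116  95  67] [ 0.3787 -0.1511  0.0528]
67 [ 0.3792 -0.1523  0.0531] [116  91  67] [ 0.3791 -0.1511  0.0528]
68 [ 0.3797 -0.1522  0.0536] [116  94  67] [ 0.3796 -0.1511  0.0534]
69 [ 0.3801 -0.1522  0.0536] [118  95  69] [ 0.38   -0.1511  0.0533]
```

View pics/gap_j.png

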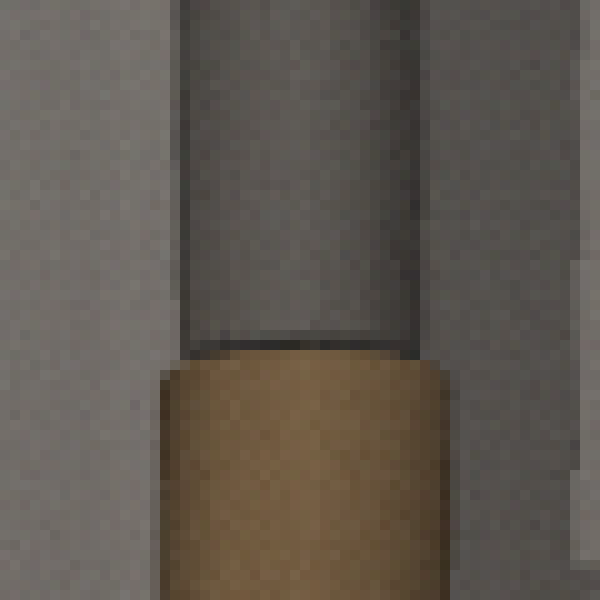

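Call:
send_rows([
  [[0, -0.0001, 0], 0],
  [[0, -0.0001, 0], 0],
  [[0, -0.0002, 0], 0],
  [[0, -0.0002, 0], 0],
  [[0, -0.0003, 0], 0],
  [[0, -0.0003, 0], 0],
  [[0, -0.0003, 0], 0],
  [[0, -0.0003, 0], 0],
])

```text
clock: 16.9
position: [0.4658, -0.1511, 0.0289]
ee_rot: [0.702, 0.712, 0.0, 0.0]
ft_force: [2.7, -4.3, 2.1]
grip_width: 0.411
```

Call:
send_rows([
  [[0, -0.0001, 0], 0],
  [[0, -0.0001, 0], 0],
  [[0, -0.0002, 0], 0],
  [[0, -0.0002, 0], 0],
  [[0, -0.0002, 0], 0],
  [[0, -0.0002, 0], 0],
  [[0, -0.0002, 0], 0],
  [[0, -0.0002, 0], 0],
])

```text
clock: 17.9
position: [0.4658, -0.1511, 0.0289]
ee_rot: [0.702, 0.712, 0.0, 0.0]
ft_force: [3.7, -4.3, 1.6]
grip_width: 0.417
```

```bash
python3 -c "
from h import *
app([0,-.0005,0])"; python3 snap.py k wrist; python3 gap.py k | sed -n 20,32p; python3 -c "
from workcell import manip
print(manip.get_obs()['position'])"
```

```text
cmd [ 0.4648 -0.1512  0.0274] [ 7.021e-01  7.121e-01 -7.000e-04 -2.000e-04]
{'clock': 17.95, 'position': [0.4658, -0.1511, 0.0289], 'ee_rot': [0.7022, 0.712, 0.0002, 0.0004], 'ft_force': [3.682, -4.1576, 0.4161], 'grip_width': 0.4153, 'joint_pos': [-0.3048, 0.293, 0.5893, 2.0465, -0.2135, 0.8598, 1.9897]}
49 [ 0.3714 -0.1523  0.0526] [97 94 89] [ 0.3712 -0.1512  0.0516]
50 [ 0.3719 -0.1523  0.053 ] [97 97 90] [ 0.3717 -0.1512  0.052 ]
51 [ 0.3725 -0.1523  0.0541] [94 88 87] [ 0.3722 -0.1512  0.0521]
52 [ 0.3726 -0.1523  0.0523] [91 90 85] [ 0.3726 -0.1512  0.0524]
53 [ 0.3728 -0.1523  0.0511] [97 92 88] [ 0.3729 -0.1511  0.0519]
54 [ 0.3736 -0.1523  0.0532] [81 73 67] [ 0.3734 -0.1511  0.0522]
55 [ 0.3742 -0.1523  0.0544] [115  95  69] [ 0.3739 -0.1511  0.0528]
56 [ 0.3742 -0.1523  0.0517] [120  97  71] [ 0.3744 -0.1511  0.0531]
57 [ 0.3747 -0.1523  0.0525] [120  97  69] [ 0.3747 -0.1511  0.0526]
58 [ 0.3752 -0.1523  0.0528] [121  96  70] [ 0.3753 -0.1511  0.0536]
59 [ 0.3756 -0.1523  0.053 ] [121  97  70] [ 0.3757 -0.1511  0.0538]
60 [ 0.376  -0.1523  0.053 ] [120  96  67] [ 0.376  -0.1511  0.053 ]
61 [ 0.3764 -0.1523  0.053 ] [116  94  64] [ 0.3763 -0.1511  0.0525]
[ 0.46577536 -0.15105175  0.02886959]
```

View pics/gap_k.png

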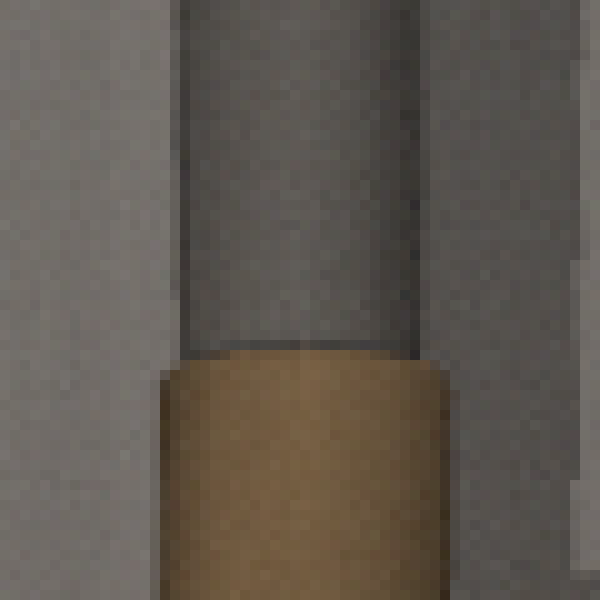

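Call:
send_rows([
  [[0, -0.0001, 0], 0],
  [[0, -0.0001, 0], 0],
  [[0, -0.0002, 0], 0],
  [[0, -0.0002, 0], 0],
  [[0, -0.0002, 0], 0],
  [[0, -0.0002, 0], 0],
  [[0, -0.0002, 0], 0],
  [[0, -0.0002, 0], 0],
])

```text
clock: 18.95
position: [0.4658, -0.1511, 0.0289]
ee_rot: [0.702, 0.712, 0.0, 0.001]
ft_force: [3.8, -4.9, 0.1]
grip_width: 0.417
```

```bash
python3 -c "
from h import *
app([0,-.0002,0])"; python3 snap.py l wrist; python3 gap.py l | sed -n 20,32p; python3 -c "
from workcell import manip
print(manip.get_obs()['position'])"
```

```text
cmd [ 0.4646 -0.1512  0.0274] [ 7.021e-01  7.121e-01 -7.000e-04 -2.000e-04]
{'clock': 19.0, 'position': [0.4657, -0.1511, 0.0289], 'ee_rot': [0.7021, 0.712, 0.0003, 0.0005], 'ft_force': [4.3996, -3.8402, 1.0233], 'grip_width': 0.4135, 'joint_pos': [-0.3049, 0.2927, 0.5893, 2.0469, -0.2133, 0.8593, 1.9896]}
49 [ 0.3714 -0.1523  0.0523] [93 87 83] [ 0.3713 -0.1512  0.0519]
50 [ 0.3718 -0.1523  0.0525] [95 91 87] [ 0.3718 -0.1512  0.0525]
51 [ 0.372  -0.1523  0.0511] [97 92 89] [ 0.3721 -0.1512  0.0518]
52 [ 0.3726 -0.1523  0.0523] [94 92 87] [ 0.3728 -0.1512  0.0533]
53 [ 0.373  -0.1523  0.0524] [91 89 83] [ 0.3731 -0.1511  0.0527]
54 [ 0.3735 -0.1523  0.0524] [73 68 63] [ 0.3732 -0.1511  0.051 ]
55 [ 0.374  -0.1523  0.0535] [113  91  63] [ 0.3738 -0.1511  0.0521]
56 [ 0.3744 -0.1523  0.053 ] [115  94  67] [ 0.3742 -0.1511  0.0523]
57 [ 0.3749 -0.1523  0.0536] [116  96  66] [ 0.3749 -0.1511  0.0541]
58 [ 0.3753 -0.1523  0.0539] [120  96  70] [ 0.3753 -0.1511  0.054 ]
59 [ 0.3756 -0.1523  0.053 ] [122  98  71] [ 0.3756 -0.1511  0.0533]
60 [ 0.3761 -0.1523  0.0537] [117  95  67] [ 0.376  -0.1511  0.0528]
61 [ 0.3764 -0.1523  0.0531] [119  96  69] [ 0.3765 -0.1511  0.054 ]
[ 0.46574941 -0.15105102  0.02886731]
```

Call:
send_rows([
  [[0, -0.0001, 0], 0],
  [[0, -0.0002, 0], 0],
  [[0, -0.0003, 0], 0],
  [[0, -0.0004, 0], 0],
  [[0, -0.0005, 0], 0],
  [[0, -0.0005, 0], 0],
  [[0, -0.0005, 0], 0],
  [[0, -0.0005, 0], 0],
])

```text
clock: 20.0
position: [0.4657, -0.151, 0.029]
ee_rot: [0.702, 0.712, 0.001, 0.001]
ft_force: [7.5, -4.6, -0.8]
grip_width: 0.412
```

```bash
python3 -c "
from h import *
app([0,-.0005,0])"; python3 snap.py m wrist; python3 gap.py m | sed -n 22,28p; python3 -c "
from workcell import manip
print(manip.get_obs()['position'])"
```

```text
cmd [ 0.4641 -0.1512  0.0274] [ 7.021e-01  7.121e-01 -7.000e-04 -2.000e-04]
{'clock': 20.05, 'position': [0.4657, -0.151, 0.029], 'ee_rot': [0.702, 0.7121, 0.0005, 0.0009], 'ft_force': [7.5853, -4.2238, -0.1974], 'grip_width': 0.4121, 'joint_pos': [-0.3053, 0.2917, 0.5893, 2.0477, -0.2129, 0.8584, 1.9894]}
51 [ 0.3722 -0.1523  0.0523] [94 90 87] [ 0.3722 -0.1511  0.0524]
52 [ 0.3725 -0.1523  0.0522] [92 88 83] [ 0.3725 -0.1511  0.052 ]
53 [ 0.3727 -0.1523  0.0508] [93 88 85] [ 0.3728 -0.1511  0.0517]
54 [ 0.3733 -0.1523  0.0517] [69 68 62] [ 0.3733 -0.1511  0.0518]
55 [ 0.374  -0.1523  0.0534] [110  89  65] [ 0.3739 -0.1511  0.0531]
56 [ 0.3742 -0.1523  0.0526] [121 100  70] [ 0.3743 -0.1511  0.053 ]
57 [ 0.3749 -0.1523  0.0539] [120  96  69] [ 0.3746 -0.1511  0.0525]
[ 0.46572828 -0.15097477  0.02897416]
```

View pics/gap_m.png

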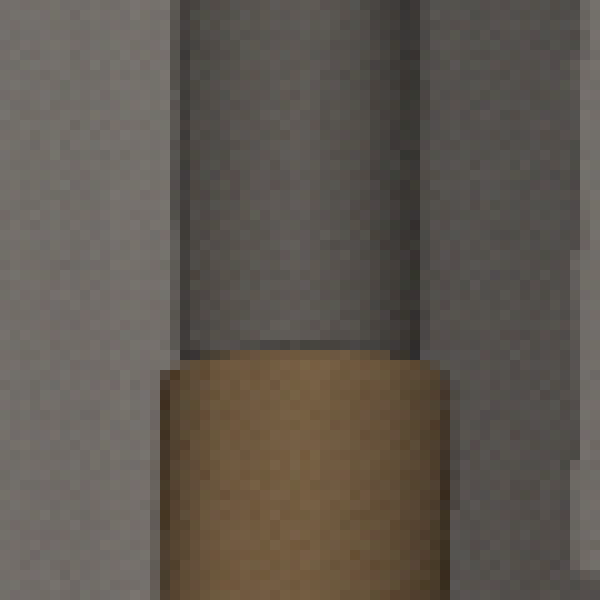

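Call:
send_rows([
  [[0, 0, 0], 0],
  [[0, 0, 0], 0],
  [[0, 0, 0], 0],
  [[0, 0, 0], 0],
  [[0, 0, -0.01], 0],
  [[0, 0, -0.03], 0],
  [[0, 0, -0.06], 0],
  [[0, 0, -0.1], 0],
], hand=0.8)

```text
clock: 21.05
position: [0.4641, -0.1509, 0.1298]
ee_rot: [0.702, 0.712, -0.0, -0.0]
ft_force: [-0.3, 0.7, -0.1]
grip_width: 0.797
```

```bash
python3 -c "
from h import *
app([0,0,-.1])"; python3 snap.py n wrist scene side; python3 - <<'E'
from h import *
d=pickle.load(open("c_n.pkl","rb")); p,z,i,o=d["wrist"]; P=wcloud(z,i,o)
u,v=np.round(wproj([.3737,-.1526,.052],i,o)).astype(int); print(u,v)
for r in range(v-8,v+9): print(r,P[r,u].round(4),p[r,u])
P0=pickle.load(open("c0.pkl","rb"))
a=.0148; c,s=np.cos(a),np.sin(a)
for n,dd in(("side",P0["side"]),("scene",P0["scene"]),("side",d["side"]),("scene",d["scene"])):
    P=cloud(dd[1],dd[2]); X=P[...,0]-.4808;Y=P[...,1]+.151
    C=np.stack([c*X+s*Y,-s*X+c*Y,P[...,2]],-1)
    m=(abs(C[...,0]-.08)<.022)&(C[...,2]>.1)&(C[...,1]>.02)&(C[...,1]<.12)&(C[...,2]<.2); Q=C[m]
    print(n,len(Q),"z max",np.sort(Q[:,2])[-5:].round(4) if len(Q) else 0)
    for zz in np.arange(.105,.19,.01):
        w=Q[abs(Q[:,2]-zz)<.005]
        if len(w): print("  z",zz.round(3),"y",np.percentile(w[:,1],[5,50,95]).round(4),len(w), "x",np.median(w[:,0]).round(3))
E
```

```text
cmd [ 0.4642 -0.1511  0.1274] [ 7.021e-01  7.121e-01 -7.000e-04 -2.000e-04]
{'clock': 21.2, 'position': [0.4661, -0.1512, 0.131], 'ee_rot': [0.7022, 0.712, 0.0017, 0.0015], 'ft_force': [-0.8402, -0.2419, -0.5469], 'grip_width': 0.7998, 'joint_pos': [-0.3671, 0.1195, 0.6314, 1.9667, -0.0817, 1.0754, 1.8842]}
252 79
71 [ 0.3677 -0.1524  0.053 ] [87 82 79]
72 [ 0.3684 -0.1524  0.0526] [86 82 77]
73 [ 0.3691 -0.1523  0.0524] [88 84 82]
74 [ 0.3699 -0.1523  0.0523] [86 85 80]
75 [ 0.3706 -0.1523  0.0522] [83 80 77]
76 [ 0.3713 -0.1523  0.0521] [88 82 82]
77 [ 0.3721 -0.1523  0.052 ] [89 87 82]
78 [ 0.3729 -0.1523  0.0529] [80 77 73]
79 [ 0.3736 -0.1523  0.0519] [72 61 50]
80 [ 0.3744 -0.1523  0.0529] [110  89  65]
81 [ 0.3751 -0.1523  0.0532] [111  91  67]
82 [ 0.3758 -0.1523  0.0517] [110  88  64]
83 [ 0.3766 -0.1522  0.0533] [108  87  62]
84 [ 0.3774 -0.1522  0.0534] [107  88  64]
85 [ 0.3781 -0.1522  0.0535] [109  89  68]
86 [ 0.3789 -0.1522  0.0537] [103  83  61]
87 [ 0.3796 -0.1522  0.0538] [109  89  67]
side 268 z max [0.176  0.1762 0.1763 0.1771 0.1771]
  z 0.105 y [0.0504 0.0531 0
[... 756 characters left out ...]
.083
side 51 z max [0.1389 0.139  0.1415 0.1419 0.1457]
  z 0.105 y [0.0485 0.0526 0.0562] 15 x 0.071
  z 0.115 y [0.0533 0.0572 0.0593] 14 x 0.072
  z 0.125 y [0.0596 0.0628 0.0801] 9 x 0.07
  z 0.135 y [0.0415 0.0654 0.0845] 10 x 0.071
  z 0.145 y [0.0478 0.0527 0.0538] 3 x 0.08
scene 157 z max [0.1756 0.1757 0.1757 0.1763 0.1787]
  z 0.105 y [0.0496 0.0543 0.0567] 12 x 0.085
  z 0.115 y [0.0529 0.0585 0.0623] 13 x 0.09
  z 0.125 y [0.0422 0.0602 0.0641] 9 x 0.088
  z 0.135 y [0.0434 0.0587 0.071 ] 37 x 0.085
  z 0.145 y [0.0458 0.0679 0.0868] 32 x 0.088
  z 0.155 y [0.0686 0.0711 0.0758] 22 x 0.087
  z 0.165 y [0.0725 0.0756 0.0779] 15 x 0.081
  z 0.175 y [0.0748 0.0783 0.0805] 17 x 0.087
```

View pics/wrist_n.png

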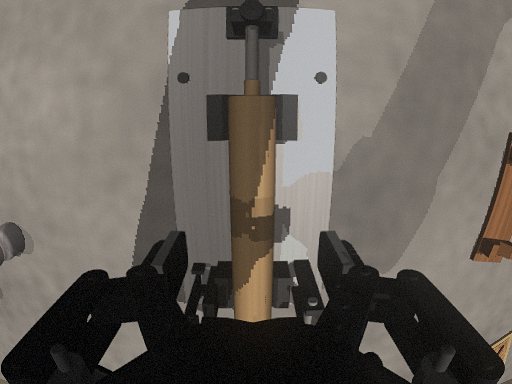

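```bash
cat >> h.py <<'E'
def cw(x,y): 
    a=.0148; c,s=np.cos(a),np.sin(a); return np.array([.4808+c*x-s*y,-.151+s*x+c*y])
def wc(X,Y):
    a=.0148; c,s=np.cos(a),np.sin(a); X-=.4808;Y+=.151; return np.array([c*X+s*Y,-s*X+c*Y])
E
python3 - <<'E'
from h import *
from workcell import manip
o=manip.get_obs(); print(wc(*o["position"][:2]),o["position"],o["joint_velocities"].round(3)); p,q=ld(); print(wc(*p[:2]))
mv([*cw(.08,.120),.145],np.pi/2+.0148)
E
```

```text
[-1.47456166e-02  5.72572927e-05] [ 0.46605515 -0.15116098  0.13100745] [ 0.006  0.041 -0.011  0.045 -0.016 -0.024  0.012]
[-0.01659812  0.00015661]
shift [ 0.1199  0.0965 -0.0178] spin -0.0008 dist 0.1549
```

Call:
send_rows([
  [[0, 0, -0.04], 0],
  [[0, 0, -0.08], 0],
  [[0.01, 0.01, -0.11], 0],
  [[0.04, 0.035, -0.115], 0],
  [[0.075, 0.06, -0.115], 0],
  [[0.105, 0.085, -0.115], 0],
  [[0.12, 0.0965, -0.115], 0],
  [[0.12, 0.0965, -0.115], 0],
], hand=0)

```text
clock: 22.2
position: [0.5593, -0.0293, 0.243]
ee_rot: [0.702, 0.712, -0.001, -0.0]
ft_force: [-0.0, -0.4, 0.3]
grip_width: 0.003
```

```bash
python3 -c "
from h import *
app([0.12, 0.0965, -0.115])"; python3 snap.py o wrist side; python3 - <<'E'
from h import *
from workcell import manip
o=manip.get_obs(); print(wc(*o["position"][:2]),o["position"],o["joint_velocities"].round(3)); p,q=ld(); print(wc(*p[:2]))
E
```

```text
cmd [ 0.5592 -0.0297  0.2422] [ 7.021e-01  7.121e-01 -7.000e-04 -2.000e-04]
{'clock': 22.3, 'position': [0.5588, -0.0313, 0.2436], 'ee_rot': [0.7028, 0.7114, -0.0004, -0.0], 'ft_force': [0.0966, -0.4084, 0.7016], 'grip_width': 0.002, 'joint_pos': [-0.4991, 0.1885, 0.5433, 1.6458, -0.0992, 1.3356, 1.6426]}
[0.07974908 0.11854828] [ 0.55878589 -0.03128446  0.24357451] [ 0.005 -0.011  0.007  0.002 -0.003 -0.    -0.003]
[0.08014555 0.12016566]
```

View pics/wrist_o.png

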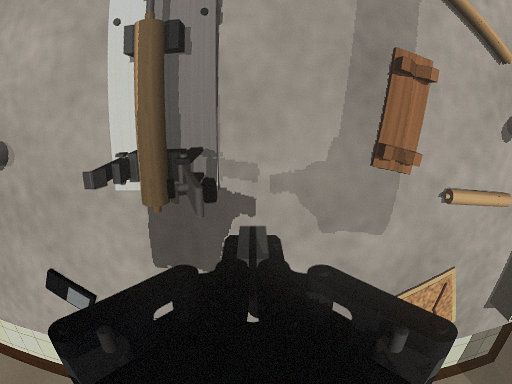

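View pics/side_o.png

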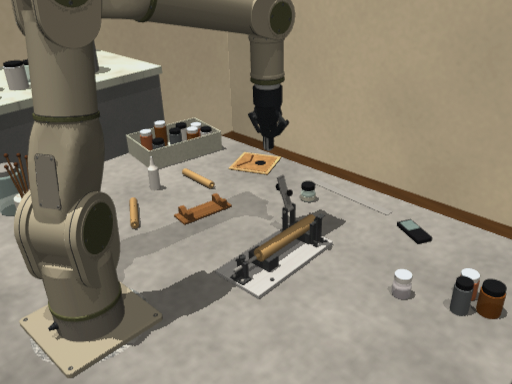

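```bash
python3 - <<'E'
from h import *
p,z,i,o=pickle.load(open("c_o.pkl","rb"))["wrist"]; P=wcloud(z,i,o)
T=(P-o["position"])@Ro.from_quat(o["ee_rot"]).as_matrix()
m=(T[...,2]>-.12)&(T[...,2]<.02)&(np.hypot(T[...,0],T[...,1])<.09); Q=T[m]; print(len(Q))
for zz in np.arange(-.115,.01,.01):
    w=Q[abs(Q[:,2]-zz)<.005]
    if len(w): print(zz.round(3),"x",np.percentile(w[:,0],[1,50,99]).round(3),"y",w[:,1].min().round(3),len(w))
# strap from wrist
X=P[...,0]-.4808;Y=P[...,1]+.151;a=.0148;c,s=np.cos(a),np.sin(a)
C=np.stack([c*X+s*Y,-s*X+c*Y,P[...,2]],-1)
m=(abs(C[...,0]-.08)<.03)&(C[...,2]>.075)&(C[...,2]<.19)&(C[...,1]>-.07)&(C[...,1]<.105); Q=C[m]
for zz in np.arange(.08,.19,.01):
    w=Q[abs(Q[:,2]-zz)<.005]
    if len(w)>3: print("strap z",zz.round(3),"x",np.percentile(w[:,0],[2,50,98]).round(4),"y",np.percentile(w[:,1],[2,50,98]).round(4),len(w))
E
```

```text
40707
-0.105 x [-0.038 -0.007  0.039] y -0.022 2713
-0.095 x [-0.057  0.     0.058] y -0.022 10214
-0.085 x [-0.058  0.     0.059] y -0.02 8849
-0.075 x [-0.052 -0.001  0.053] y -0.02 6802
-0.065 x [-0.046  0.004  0.046] y -0.019 3706
-0.055 x [-0.037 -0.002  0.038] y -0.016 4529
-0.045 x [-0.031 -0.001  0.031] y -0.015 1826
-0.035 x [-0.012  0.     0.012] y -0.014 728
-0.025 x [-0.013  0.     0.013] y -0.013 612
-0.015 x [-0.013  0.     0.013] y -0.013 529
-0.005 x [-0.012  0.     0.012] y -0.013 199
strap z 0.08 x [0.0584 0.0746 0.0922] y [-0.0536 -0.0351  0.0575] 106
strap z 0.09 x [0.0593 0.0738 0.0997] y [-0.047   0.0453  0.0572] 383
strap z 0.1 x [0.0693 0.0799 0.0905] y [-0.0648 -0.05    0.0537] 301
strap z 0.11 x [0.0692 0.0789 0.0897] y [-0.0638 -0.0535  0.0595] 107
strap z 0.12 x [0.0691 0.0728 0.09  ] y [0.0567 0.0593 0.0635] 39
strap z 0.13 x [0.0692 0.0787 0.0907] y [0.0423 0.0613 0.0732] 120
strap z 0.14 x [0.0693 0.078  0.0889] y [0.0452 0.052  0.0862] 265
strap z 0.15 x [0.0694 0.0786 0.0899] y [0.068  0.0837 0.0903] 357
strap z 0.16 x [0.0692 0.0757 0.0907] y [0.071  0.0734 0.0779] 67
strap z 0.17 x [0.0693 0.0799 0.0926] y [0.0749 0.08   0.0828] 211
strap z 0.18 x [0.0693 0.0791 0.0912] y [0.0782 0.0799 0.0819] 65
```

Call:
send_rows([
  [[0, 0, 0.03], 0],
  [[0, 0, 0.06], 0],
  [[0, 0, 0.085], 0],
  [[0, 0, 0.1], 0],
  [[-0.006, 0, 0.102], 0],
  [[-0.013, 0, 0.102], 0],
  [[-0.02, 0, 0.102], 0],
  [[-0.028, 0, 0.1], 0],
])

```text
clock: 23.3
position: [0.5611, -0.0552, 0.1459]
ee_rot: [0.701, 0.713, 0.002, -0.001]
ft_force: [-2.8, 10.8, 16.3]
grip_width: 0.001
```

```bash
python3 -c "
from h import *
app([-.028,0,.1])"; python3 snap.py p scene; python3 - <<'E'
from h import *
from workcell import manip
o=manip.get_obs(); print(wc(*o["position"][:2]),o["position"],o["joint_velocities"].round(3)); p,q=ld(); print(wc(*p[:2]),p[2])
im=cv2.imread("pics/scene_p.png")[130:260,150:330]; cv2.imwrite("pics/scene_p2.png",cv2.resize(im,None,fx=4,fy=4,interpolation=cv2.INTER_CUBIC))
E
```

```text
cmd [ 0.5594 -0.0577  0.1422] [ 7.021e-01  7.121e-01 -7.000e-04 -2.000e-04]
{'clock': 23.35, 'position': [0.5616, -0.0568, 0.1465], 'ee_rot': [0.7018, 0.7124, 0.0025, 0.0004], 'ft_force': [-1.5188, 6.2285, 11.379], 'grip_width': 0.0026, 'joint_pos': [-0.4383, 0.2796, 0.5414, 1.7616, -0.161, 1.1398, 1.7386]}
[0.0821374  0.09297021] [ 0.5615525  -0.05682438  0.14645713] [-0.    -0.001  0.007  0.001  0.015 -0.018 -0.02 ]
[0.07999099 0.09209456] 0.14223929097992505
```

View pics/scene_p2.png

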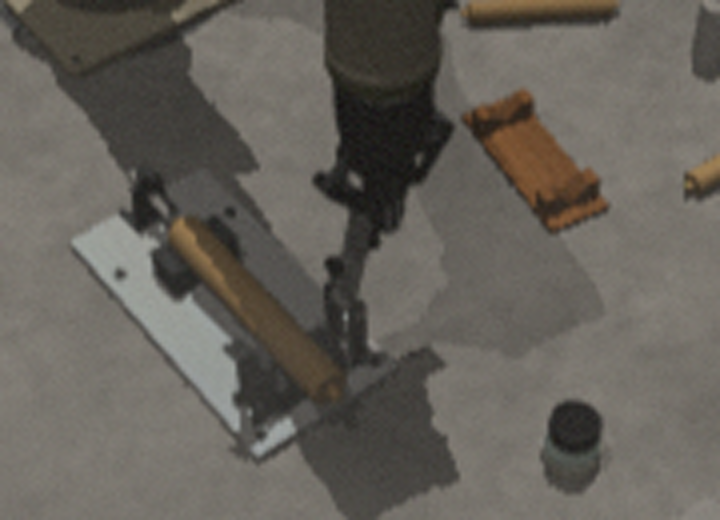

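Call:
send_rows([
  [[0.001, -0.001, -0.005], 0],
  [[0.001, -0.002, -0.009], 0],
  [[0, -0.002, -0.009], 0],
  [[-0.005, -0.002, -0.0095], 0],
  [[-0.01, -0.002, -0.01], 0],
  [[-0.015, -0.002, -0.0105], 0],
  [[-0.02, -0.002, -0.0105], 0],
  [[-0.025, -0.002, -0.0105], 0],
])

```text
clock: 24.35
position: [0.5587, -0.0825, 0.1553]
ee_rot: [0.702, 0.712, 0.001, 0.0]
ft_force: [-5.1, 4.8, 16.1]
grip_width: 0.0
```

```bash
cat > st.py <<'E'
from h import *
from workcell import manip
o=manip.get_obs(); print("meas cradle",wc(*o["position"][:2]).round(4),o["position"][2].round(4),"F",o["ft_force"].round(1)); p,q=ld(); print("cmd",wc(*p[:2]).round(4),p[2].round(4))
E
python3 -c "
from h import *
app([-0.025, -0.002, -0.0105])"; python3 snap.py q scene; python3 st.py; python3 - <<'E'
from h import *
im=cv2.imread("pics/scene_q.png")[130:260,150:330]; cv2.imwrite("pics/scene_q2.png",cv2.resize(im,None,fx=4,fy=4,interpolation=cv2.INTER_CUBIC))
E
```

```text
cmd [ 0.5578 -0.0827  0.1528] [ 7.021e-01  7.121e-01 -7.000e-04 -2.000e-04]
{'clock': 24.4, 'position': [0.5587, -0.0834, 0.1555], 'ee_rot': [0.7023, 0.7118, 0.0007, 0.0003], 'ft_force': [-2.8472, 2.7871, 11.424], 'grip_width': 0.0003, 'joint_pos': [-0.4063, 0.275, 0.5581, 1.749, -0.1583, 1.1609, 1.7823]}
meas cradle [0.0789 0.0665] 0.1555 F [-2.8  2.8 11.4]
cmd [0.078  0.0671] 0.1528
```

View pics/scene_q2.png

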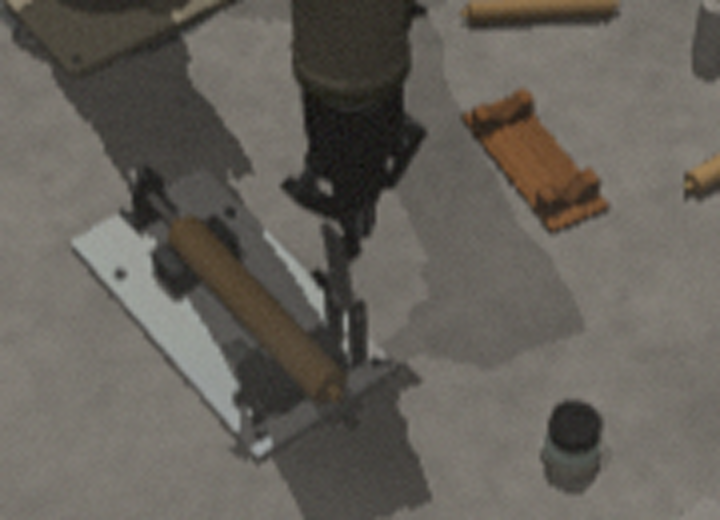

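```bash
python3 - <<'E'
from h import *
d=pickle.load(open("c_q.pkl","rb")); p,z,i,o=d["scene"]
for th in(1.9,1.75,1.6,1.5,1.4,1.3,1.2,1.0):
    pt=lambda l,h:np.round((np.array(proj([*cw(.08,.048-l*np.cos(th)+h*np.sin(th)),.084+l*np.sin(th)+h*np.cos(th)],i))-[150,130])*4).astype(int)
    print(th,"end",pt(.097,0),"knob top",pt(.066,.019),"pad",pt(.048,-.015),"hinge",pt(0,0))
P=cloud(z,i)
X=P[...,0]-.4808;Y=P[...,1]+.151;a=.0148;c,s=np.cos(a),np.sin(a)
C=np.stack([c*X+s*Y,-s*X+c*Y,P[...,2]],-1)
m=(abs(C[...,0]-.08)<.025)&(C[...,2]>.09)&(C[...,2]<.21)&(C[...,1]>-.03)&(C[...,1]<.105); Q=C[m]
for zz in np.arange(.095,.21,.01):
    w=Q[abs(Q[:,2]-zz)<.005]
    if len(w)>2: print("z",zz.round(3),"y",np.percentile(w[:,1],[2,20,50,80,98]).round(4),len(w),"x",np.percentile(w[:,0],[5,95]).round(3))
p=p[160:220,205:265]; cv2.imwrite("pics/scene_q3.png",cv2.resize(p[...,::-1],None,fx=10,fy=10,interpolation=cv2.INTER_CUBIC))
E
```

```text
1.9 end [368 209] knob top [376 233] pad [339 260] hinge [340 298]
1.75 end [354 214] knob top [367 234] pad [332 264] hinge [340 298]
1.6 end [339 222] knob top [358 236] pad [325 270] hinge [340 298]
1.5 end [329 228] knob top [351 239] pad [320 274] hinge [340 298]
1.4 end [320 234] knob top [345 242] pad [316 278] hinge [340 298]
1.3 end [310 242] knob top [338 246] pad [311 283] hinge [340 298]
1.2 end [301 250] knob top [331 250] pad [308 288] hinge [340 298]
1.0 end [284 267] knob top [318 260] pad [301 297] hinge [340 298]
z 0.095 y [0.0419 0.043  0.0467 0.0518 0.057 ] 21 x [0.065 0.103]
z 0.105 y [0.0436 0.0437 0.0441 0.0454 0.0469] 8 x [0.077 0.094]
z 0.115 y [0.0415 0.0425 0.0426 0.0462 0.0473] 7 x [0.078 0.094]
z 0.125 y [0.0228 0.0274 0.0416 0.046  0.0533] 12 x [0.08  0.095]
z 0.135 y [0.0225 0.0246 0.0314 0.0413 0.0561] 29 x [0.077 0.093]
z 0.145 y [0.0399 0.0402 0.0412 0.0437 0.0503] 13 x [0.071 0.094]
z 0.155 y [0.0379 0.0401 0.0514 0.0575 0.0691] 23 x [0.077 0.093]
z 0.165 y [0.0377 0.0396 0.0546 0.0632 0.0783] 30 x [0.076 0.094]
z 0.175 y [0.0369 0.0384 0.0535 0.065  0.079 ] 29 x [0.072 0.093]
z 0.185 y [0.0381 0.0529 0.0589 0.0668 0.0764] 19 x [0.079 0.092]
z 0.195 y [0.0553 0.0596 0.0682 0.0733 0.087 ] 14 x [0.085 0.092]
z 0.205 y [0.0368 0.0469 0.0554 0.0802 0.0953] 38 x [0.073 0.094]
```

View pics/scene_q3.png

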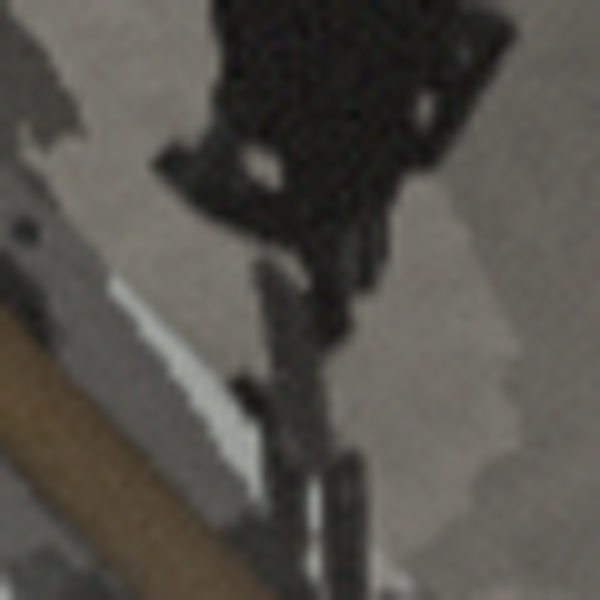

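Call:
send_rows([
  [[0.01, 0, -0.001], 0],
  [[0.018, 0.002, 0.002], 0],
  [[0.018, 0.002, 0.007], 0],
  [[0.011, 0.002, 0.007], 0],
  [[0.004, 0.002, 0.007], 0],
  [[-0.003, 0.002, 0.0065], 0],
  [[-0.01, 0.002, 0.006], 0],
  [[-0.017, 0.002, 0.006], 0],
])

```text
clock: 25.4
position: [0.5605, -0.1001, 0.1483]
ee_rot: [0.702, 0.712, 0.0, 0.0]
ft_force: [0.6, 1.3, -0.3]
grip_width: -0.0
```

```bash
python3 -c "
from h import *
app([-0.017, 0.002, 0.006])"; python3 snap.py r scene; python3 st.py; python3 - <<'E'
from h import *
im=cv2.imread("pics/scene_r.png")[150:250,190:290]; cv2.imwrite("pics/scene_r2.png",cv2.resize(im,None,fx=6,fy=6,interpolation=cv2.INTER_CUBIC))
E
```

```text
cmd [ 0.56   -0.0997  0.1468] [ 7.021e-01  7.121e-01 -7.000e-04 -2.000e-04]
{'clock': 25.45, 'position': [0.5604, -0.1012, 0.1483], 'ee_rot': [0.7026, 0.7116, -0.0001, 0.0003], 'ft_force': [0.0489, -0.2096, 0.0962], 'grip_width': 0.0028, 'joint_pos': [-0.3768, 0.2953, 0.5644, 1.7443, -0.1709, 1.1509, 1.8216]}
meas cradle [0.0804 0.0486] 0.1483 F [ 0.  -0.2  0.1]
cmd [0.08   0.0501] 0.1468
```

View pics/scene_r2.png

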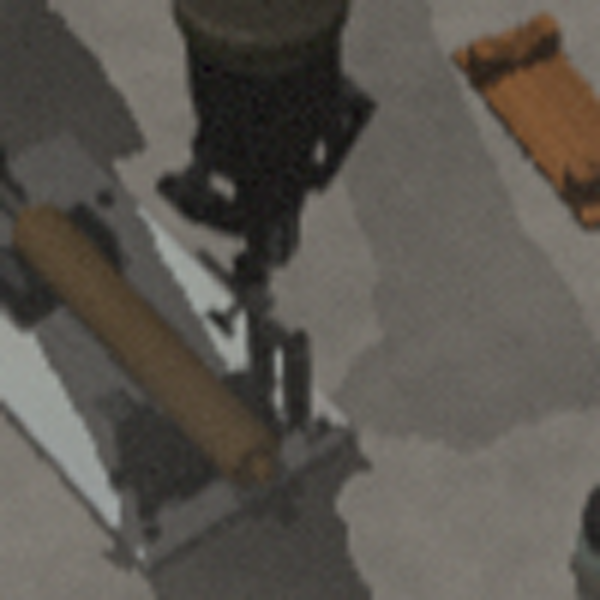

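Call:
send_rows([
  [[-0.008, 0, 0.001], 0],
  [[-0.015, 0, 0.003], 0],
  [[-0.022, 0, 0.005], 0],
  [[-0.028, 0, 0.009], 0],
  [[-0.034, 0, 0.013], 0],
  [[-0.041, 0, 0.018], 0],
  [[-0.049, 0, 0.023], 0],
  [[-0.056, 0, 0.028], 0],
])

```text
clock: 26.45
position: [0.5611, -0.1561, 0.1197]
ee_rot: [0.702, 0.712, -0.0, -0.0]
ft_force: [0.4, 0.6, 1.4]
grip_width: -0.001
```

```bash
python3 -c "
from h import *
app([-0.056, 0, 0.028])"; python3 snap.py s scene side; python3 st.py; python3 - <<'E'
from h import *
im=cv2.imread("pics/scene_s.png")[150:250,190:290]; im2=cv2.imread("pics/side_s.png")[180:280,240:340]; cv2.imwrite("pics/s2.png",np.hstack([cv2.resize(x,(400,400),interpolation=cv2.INTER_CUBIC) for x in(im,im2)]))
E
```

```text
cmd [ 0.5608 -0.1557  0.1188] [ 7.021e-01  7.121e-01 -7.000e-04 -2.000e-04]
{'clock': 26.55, 'position': [0.5607, -0.1567, 0.1195], 'ee_rot': [0.7027, 0.7115, -0.0005, -0.0002], 'ft_force': [-0.1215, -0.2791, -0.3738], 'grip_width': -0.0017, 'joint_pos': [-0.2793, 0.3611, 0.5766, 1.739, -0.2163, 1.1064, 1.9489]}
meas cradle [ 0.0798 -0.0069] 0.1195 F [-0.1 -0.3 -0.4]
cmd [ 0.0799 -0.0059] 0.1188
```

View pics/s2.png

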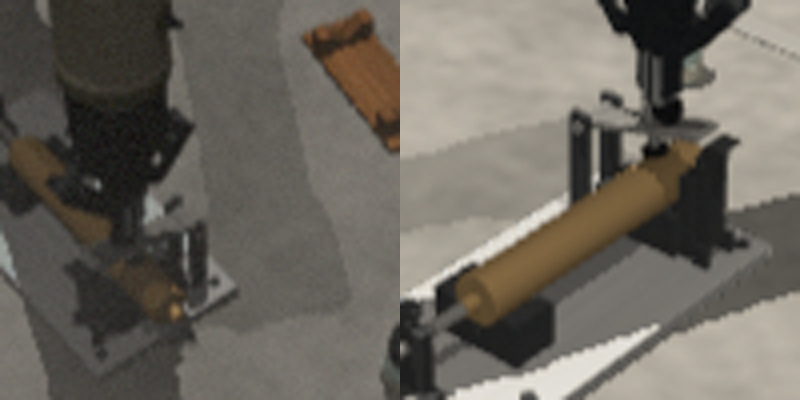

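Call:
send_rows([
  [[-0.003, 0, 0.001], 0],
  [[-0.006, 0, 0.002], 0],
  [[-0.009, 0, 0.004], 0],
  [[-0.011, 0, 0.006], 0],
  [[-0.011, 0, 0.008], 0],
  [[-0.011, 0, 0.0095], 0],
  [[-0.011, 0, 0.011], 0],
  [[-0.011, 0, 0.012], 0],
])

```text
clock: 27.55
position: [0.5617, -0.1675, 0.1087]
ee_rot: [0.702, 0.712, 0.0, 0.001]
ft_force: [-0.1, -1.2, 3.0]
grip_width: -0.002
```

```bash
python3 -c "
from h import *
app([-0.011, 0, 0.012])"; python3 st.py
```

```text
cmd [ 0.5609 -0.1667  0.1068] [ 7.021e-01  7.121e-01 -7.000e-04 -2.000e-04]
meas cradle [ 0.0807 -0.0177] 0.1087 F [-0.1 -1.2  3. ]
cmd [ 0.0799 -0.0169] 0.1068
```

Call:
send_rows([
  [[0, 0, 0.0004], 0],
  [[0, 0, 0.0008], 0],
  [[0, 0, 0.0012], 0],
  [[0, 0, 0.0016], 0],
  [[0, 0, 0.002], 0],
  [[0, 0, 0.0024], 0],
  [[0, 0, 0.0028], 0],
  [[0, 0, 0.003], 0],
])

```text
clock: 28.55
position: [0.5616, -0.1674, 0.1057]
ee_rot: [0.702, 0.712, -0.0, 0.001]
ft_force: [-0.3, -4.6, 6.7]
grip_width: -0.001
```

Call:
send_rows([
  [[0, 0, 0.0003], 0],
  [[0, 0, 0.0006], 0],
  [[0, 0, 0.0009], 0],
  [[0, 0, 0.0012], 0],
  [[0, 0, 0.0015], 0],
  [[0, 0, 0.0015], 0],
  [[0, 0, 0.0015], 0],
  [[0, 0, 0.0015], 0],
])

```text
clock: 29.55
position: [0.5617, -0.1673, 0.1041]
ee_rot: [0.702, 0.712, -0.0, 0.001]
ft_force: [0.3, -3.3, 5.5]
grip_width: 0.0
```

Call:
send_rows([
  [[0, 0, 0.0003], 0],
  [[0, 0, 0.0006], 0],
  [[0, 0, 0.0009], 0],
  [[0, 0, 0.0012], 0],
  [[0, 0, 0.0015], 0],
  [[0, 0, 0.0015], 0],
  [[0, 0, 0.0015], 0],
  [[0, 0, 0.0015], 0],
])

```text
clock: 30.55
position: [0.5617, -0.1674, 0.1029]
ee_rot: [0.702, 0.712, 0.0, 0.001]
ft_force: [-1.8, -4.4, 8.1]
grip_width: 0.004
```

```bash
python3 -c "
from h import *
app([0, 0, 0.006])"; python3 snap.py t side; python3 st.py; python3 - <<'E'
from h import *
im2=cv2.imread("pics/side_t.png")[170:270,240:360]; cv2.imwrite("pics/t2.png",cv2.resize(im2,None,fx=6,fy=6,interpolation=cv2.INTER_CUBIC))
E
```

```text
cmd [ 0.5609 -0.1668  0.1008] [ 7.021e-01  7.121e-01 -7.000e-04 -2.000e-04]
{'clock': 30.6, 'position': [0.5617, -0.1674, 0.1029], 'ee_rot': [0.7023, 0.7118, 0.0001, 0.0007], 'ft_force': [-0.6131, -3.6674, 7.9357], 'grip_width': 0.0018, 'joint_pos': [-0.2552, 0.3882, 0.5729, 1.7452, -0.2347, 1.0757, 1.9801]}
meas cradle [ 0.0807 -0.0176] 0.1029 F [-0.6 -3.7  7.9]
cmd [ 0.0799 -0.0169] 0.1008
```

View pics/t2.png

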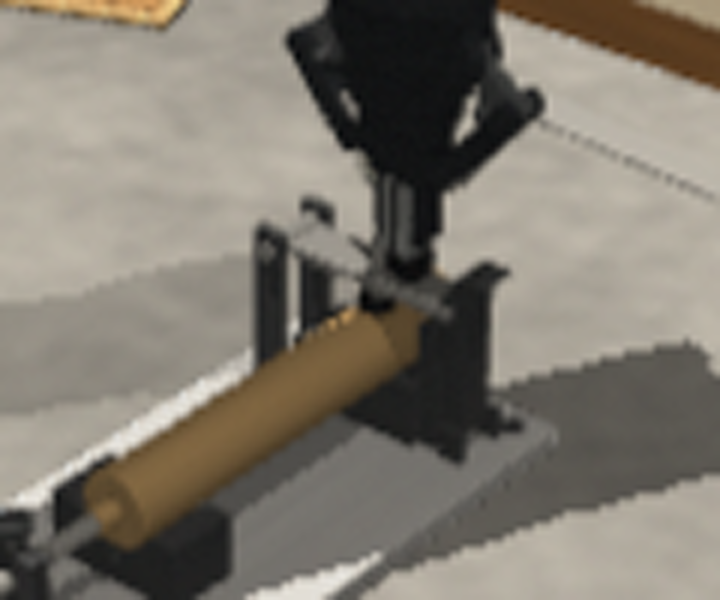

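Call:
send_rows([
  [[0, 0, 0.0003], 0],
  [[0, 0, 0.0006], 0],
  [[0, 0, 0.0009], 0],
  [[0, 0, 0.0011], 0],
  [[0, 0, 0.0011], 0],
  [[0, 0, 0.0011], 0],
  [[0, 0, 0.0011], 0],
  [[0, 0, 0.0011], 0],
])

```text
clock: 31.6
position: [0.5617, -0.1676, 0.102]
ee_rot: [0.702, 0.712, 0.0, 0.001]
ft_force: [-1.7, -4.0, 10.4]
grip_width: 0.002
```

Call:
send_rows([
  [[0, 0, 0.0003], 0],
  [[0, 0, 0.0006], 0],
  [[0, 0, 0.0008], 0],
  [[0, 0, 0.0008], 0],
  [[0, 0, 0.0008], 0],
  [[0, 0, 0.0008], 0],
  [[0, 0, 0.0008], 0],
  [[0, 0, 0.0008], 0],
])

```text
clock: 32.6
position: [0.5617, -0.1678, 0.1013]
ee_rot: [0.702, 0.712, 0.0, 0.001]
ft_force: [-2.4, -4.6, 11.1]
grip_width: 0.0
```

Call:
send_rows([
  [[0, 0, 0.0003], 0],
  [[0, 0, 0.0006], 0],
  [[0, 0, 0.0008], 0],
  [[0, 0, 0.0008], 0],
  [[0, 0, 0.0008], 0],
  [[0, 0, 0.0008], 0],
  [[0, 0, 0.0008], 0],
  [[0, 0, 0.0008], 0],
])

```text
clock: 33.6
position: [0.5618, -0.1679, 0.101]
ee_rot: [0.703, 0.712, 0.0, 0.001]
ft_force: [-4.2, -4.3, 16.9]
grip_width: 0.001
```

```bash
python3 -c "
from h import *
app([0, 0, 0.0027])"; python3 snap.py u side scene wrist; python3 st.py; python3 - <<'E'
from h import *
im2=cv2.imread("pics/side_u.png")[190:250,280:352]; cv2.imwrite("pics/u2.png",cv2.resize(im2,None,fx=10,fy=10,interpolation=cv2.INTER_CUBIC))
E
```

```text
cmd [ 0.5609 -0.1668  0.0981] [ 7.021e-01  7.121e-01 -7.000e-04 -2.000e-04]
{'clock': 33.75, 'position': [0.5618, -0.1679, 0.1011], 'ee_rot': [0.7025, 0.7117, 0.0002, 0.0009], 'ft_force': [-5.0465, -4.1077, 15.9031], 'grip_width': 0.0057, 'joint_pos': [-0.2539, 0.3905, 0.5723, 1.7467, -0.2365, 1.0718, 1.9816]}
meas cradle [ 0.0807 -0.0181] 0.1011 F [-5.  -4.1 15.9]
cmd [ 0.0799 -0.0169] 0.0981
```

View pics/u2.png

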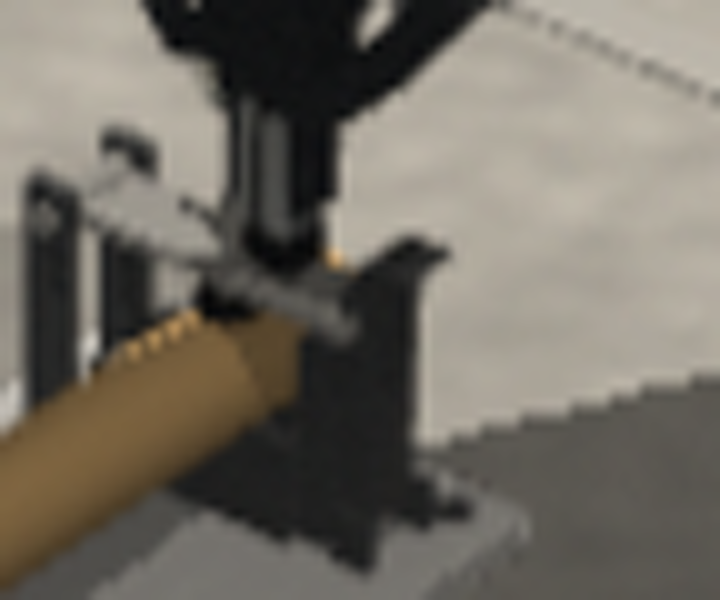

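View pics/wrist_u.png

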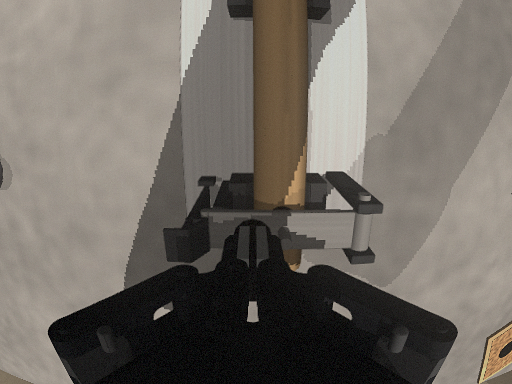

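Call:
send_rows([
  [[0, 0, -0.001], 0],
  [[0, 0, -0.002], 0],
  [[0, 0, -0.004], 0],
  [[0, 0, -0.008], 0],
  [[0, -0.005, -0.02], 0],
  [[0, -0.02, -0.04], 0],
  [[0, -0.04, -0.06], 0],
  [[0, -0.06, -0.08], 0],
])

```text
clock: 34.75
position: [0.5005, -0.1672, 0.1805]
ee_rot: [0.702, 0.712, 0.0, -0.0]
ft_force: [1.1, 0.1, -0.3]
grip_width: -0.003
```

```bash
python3 -c "
from h import *
app([0, -.06, -.08])"; python3 snap.py v side scene wrist; python3 st.py; python3 - <<'E'
from h import *
d=pickle.load(open("c_v.pkl","rb"))
for n in("side","scene","wrist"):
    p,z,i,o=d[n]; P=wcloud(z,i,o) if n=="wrist" else cloud(z,i)
    X=P[...,0]-.4808;Y=P[...,1]+.151;a=.0148;c,s=np.cos(a),np.sin(a); C=np.stack([c*X+s*Y,-s*X+c*Y,P[...,2]],-1)
    m=(abs(C[...,0]-.08)<.013)&(C[...,2]>.07)&(C[...,2]<.12)&(C[...,1]>-.075)&(C[...,1]<.05); Q=C[m]; print(n,len(Q))
    for y in np.arange(-.065,.05,.01):
        w=Q[abs(Q[:,1]-y)<.005]
        if len(w)>1: print("  y",y.round(3),"z",np.percentile(w[:,2],[10,50,90]).round(4),len(w))
im2=cv2.imread("pics/side_v.png")[190:250,280:352]; cv2.imwrite("pics/v2.png",cv2.resize(im2,None,fx=10,fy=10,interpolation=cv2.INTER_CUBIC))
E
```

```text
cmd [ 0.501  -0.1675  0.1782] [ 7.021e-01  7.121e-01 -7.000e-04 -2.000e-04]
{'clock': 34.9, 'position': [0.5015, -0.1673, 0.1807], 'ee_rot': [0.7022, 0.712, 0.0013, 0.0005], 'ft_force': [0.2772, 0.7365, -1.3506], 'grip_width': 0.0007, 'joint_pos': [-0.319, 0.1625, 0.6164, 1.814, -0.1027, 1.1943, 1.9136]}
meas cradle [ 0.0205 -0.0166] 0.1807 F [ 0.3  0.7 -1.4]
cmd [ 0.02   -0.0168] 0.1782
side 350
  y -0.065 z [0.1036 0.1051 0.1068] 12
  y -0.055 z [0.073  0.0878 0.1052] 73
  y -0.045 z [0.072  0.0803 0.0947] 24
  y -0.035 z [0.074  0.086  0.0882] 23
  y -0.025 z [0.0856 0.0954 0.1037] 47
  y -0.015 z [0.0855 0.0986 0.1041] 34
  y -0.005 z [0.0715 0.0861 0.0977] 32
  y 0.005 z [0.0714 0.0879 0.0995] 23
  y 0.015 z [0.0841 0.0873 0.089 ] 21
  y 0.025 z [0.0851 0.0877 0.09  ] 21
  y 0.035 z [0.086  0.0872 0.0899] 18
  y 0.045 z [0.0855 0.0893 0.0933] 22
scene 213
  y -0.065 z [0.1029 0.1039 0.1058] 9
  y -0.055 z [0.0758 0.1024 0.1059] 28
  y -0.045 z [0.0765 0.0895 0.0986] 13
  y -0.035 z [0.0837 0.0868 0.0888] 19
  y -0.025 z [0.0853 0.0948 0.1026] 28
  y -0.015 z [0.0902 0.1029 0.1043] 16
  y -0.005 z [0.0855 0.0874 0.0995] 15
  y 0.005 z [0.0753 0.0872 0.096 ] 13
  y 0.015 z [0.0834 0.0867 0.0895] 19
  y 0.025 z [0.0848 0.0868 0.0902] 14
  y 0.035 z [0.0839 0.0863 0.0888] 17
  y 0.045 z [0.0843 0.0885 0.0932] 22
wrist 1537
  y -0.065 z [0.1036 0.1047 0.1054] 106
  y -0.055 z [0.0811 0.104  0.1053] 293
  y -0.045 z [0.0852 0.0948 0.1013] 145
  y 0.005 z [0.0834 0.0863 0.0871] 12
  y 0.015 z [0.0853 0.0867 0.0876] 219
  y 0.025 z [0.0856 0.0867 0.0875] 264
  y 0.035 z [0.0855 0.0867 0.0875] 260
  y 0.045 z [0.0862 0.0887 0.0903] 238
```

View pics/v2.png

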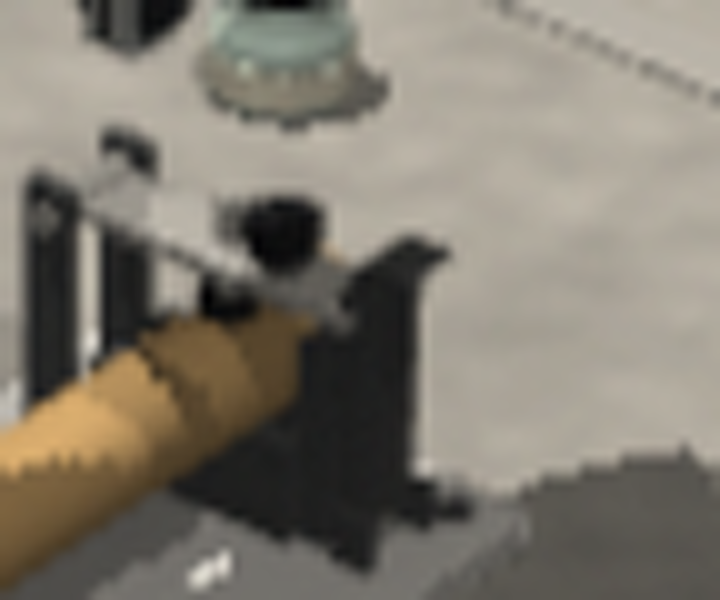

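View pics/wrist_v.png

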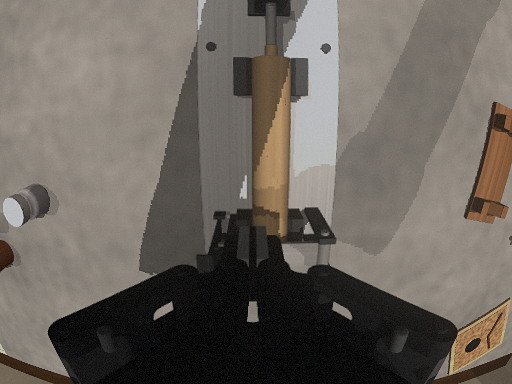

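Call:
send_rows([
  [[0, -0.02, -0.01], 0],
  [[0, -0.04, -0.02], 0],
  [[0.005, -0.06, -0.02], 0],
  [[0.01, -0.08, -0.02], 0],
  [[0.015, -0.09, -0.02], 0],
  [[0.015, -0.1, -0.02], 0],
  [[0.015, -0.1, -0.02], 0],
  [[0.015, -0.1, -0.02], 0],
])

```text
clock: 35.9
position: [0.4016, -0.1538, 0.1996]
ee_rot: [0.702, 0.712, 0.0, 0.0]
ft_force: [-0.3, 0.2, 0.4]
grip_width: -0.001
```

```bash
python3 snap.py w wrist side scene; python3 - <<'E'
from h import *
d=pickle.load(open("c_w.pkl","rb")); p,z,i,o=d["wrist"]; P=wcloud(z,i,o)
u,v=np.round(wproj([.3737,-.1526,.052],i,o)).astype(int); print(u,v)
for r in range(v-6,v+7): print(r,P[r,u].round(4),p[r,u],P[r,u+2].round(4))
cv2.imwrite("pics/w_gap.png",cv2.resize(p[v-25:v+35,u-30:u+30],None,fx=8,fy=8,interpolation=cv2.INTER_NEAREST)[...,::-1])
C0=pickle.load(open("c0.pkl","rb"))
for n,pt in(("jar_a",(293,240)),("jar_b",(137,267)),("bottle",(328,135))):
    a=C0["scene"][0][pt[1]-15:pt[1]+15,pt[0]-15:pt[0]+15].astype(int); b=d["scene"][0][pt[1]-15:pt[1]+15,pt[0]-15:pt[0]+15].astype(int); print(n,abs(a-b).mean().round(1))
E
```

```text
{'clock': 36.05, 'position': [0.4015, -0.1538, 0.1995], 'ee_rot': [0.7022, 0.712, -0.0001, 0.0], 'ft_force': [-0.1265, -0.2556, 0.0656], 'grip_width': -0.0029, 'joint_pos': [-0.3551, -0.1331, 0.5781, 2.0129, 0.0769, 1.2414, 1.7788]}
254 149
143 [ 0.3682 -0.1526  0.0514] [154 144 138] [ 0.3681 -0.1506  0.0521]
144 [ 0.369  -0.1526  0.0531] [149 143 135] [ 0.3692 -0.1506  0.0511]
145 [ 0.37   -0.1526  0.0528] [153 145 138] [ 0.3701 -0.1506  0.0518]
146 [ 0.3712 -0.1525  0.0514] [150 143 136] [ 0.3711 -0.1506  0.0515]
147 [ 0.372  -0.1525  0.0527] [151 145 138] [ 0.3721 -0.1505  0.0517]
148 [ 0.3731 -0.1525  0.0518] [139 131 125] [ 0.3732 -0.1505  0.0512]
149 [ 0.3739 -0.1525  0.0532] [116 100  71] [ 0.374  -0.1505  0.0521]
150 [ 0.3749 -0.1525  0.0533] [175 153 108] [ 0.3749 -0.1505  0.053 ]
151 [ 0.3759 -0.1525  0.0532] [173 150 107] [ 0.3759 -0.1505  0.0531]
152 [ 0.3768 -0.1525  0.0539] [168 146 104] [ 0.3768 -0.1505  0.0534]
153 [ 0.3778 -0.1524  0.0539] [171 147 103] [nan nan nan]
154 [ 0.3789 -0.1524  0.053 ] [173 150 107] [ 0.3789 -0.1504  0.0526]
155 [ 0.3798 -0.1524  0.0539] [171 150 104] [ 0.3799 -0.1504  0.0526]
jar_a 2.5
jar_b 2.3
bottle 14.2
```

View pics/w_gap.png

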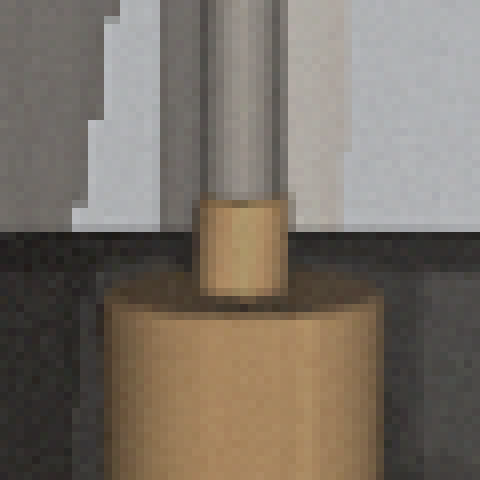

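View pics/wrist_w.png

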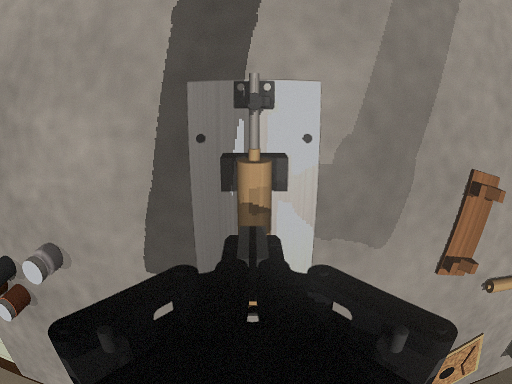

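View pics/side_w.png

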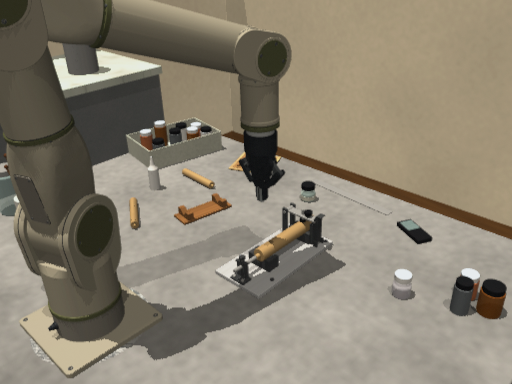

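The axle meets the rod tip at about x = 0.3737 m with no visible gap, and the tip hasn't moved. The strap is level and caught. The jars and bottle are where they were: the side view still shows the bottle at (153,178), and its scene-view pixel difference looks like the arm's shadow having moved off it.

```bash
python3 -c "
from workcell import manip
print(manip.hand_in())"
```

```text
the job is handed in; nothing more can be done
None
```

The roller is lying in the two V-blocks with its axle end against the stop tip, and the strap is closed and held by the catch. I handed the job in at about 36 s.

**What I did:** I took the large roller from its rest, laid it in the V-blocks and let it settle. I then slid it along in small steps until the force rose to about 7.5 N, roughly 3 N of it sliding friction, and the roller stopped moving. I swung the strap over with the closed fingers and pushed the knob down until it reached its hard end at about 16 N.

**Last checks:**
- **Roller and stop:** the axle end and rod tip meet at x ≈ 0.3737 m with no visible gap. The tip is at the same place as before contact.
- **Strap:** with the gripper clear, it stays level, with its top at about 86.7 mm and the knob at about 103.5 mm. The pad did not lift it again, so the catch holds.
- **Jars and squeeze bottle:** the jars' image patches are unchanged. The bottle's patch differed between the first and last scene images, most likely because the arm's shadow moved. The side camera shows it in the same place.

**What did not go cleanly:** on the first two pushes the fingers rode on the knob's rim and pressed along the strap with up to about 16 N. I backed off, re-approached lower, and the strap then swung over at about 1 N. Where exactly the fingers touched is my reading of the images. The roller did not move.

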